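# Clear the chips from under the hot cover of a warming plate

## Task

Chips of set resin lie under the hot cover of the warming plate: hook the cover's loop with the lid lifter, lift it off keeping it level, stand it on the cork mat, then wipe every chip off the plate's open edge into the catch tray with the scraper block. Afterwards put the cover back with the lifter, flat and square on the middle of the plate, and finish with both tools standing upright on the blue tool mat. The cover and the chips are hot: touch them only with the tools, the chips only with the scraper, and leave the other things on the bench where they are.

Things in the scene. Friction and masses are not known exactly. Their poses are not given: they have to be found in the camera images.
- hotplate: fixed blue warming plate; origin on the bench under the cover's place, x away from the robot to the open edge. Flat dark steel top 60 mm up: x -130..+90 mm, y -90..+90 mm, with 10 mm wide rims standing 10 mm above it along both sides and the back; no rim at x = +90. Beyond that edge its white catch tray: inside x 90..174, y -94..+94 mm, floor 6 mm, wall tops 45 mm above the bench
- plate_center (a point): point on the steel top where the middle of the cover belongs, 60 mm above the hotplate's origin, same axes
- tray_center (a point): middle of the catch tray's floor, 132 mm along the hotplate's x from its origin, 6 mm above the bench
- lid: hot aluminium cover: square inverted pan 130 x 130 x 22 mm, open below, 0.24-0.4 kg; origin mid-underside. Loop handle on top, of 8 mm round bar: legs at y = -35 and +35 mm, level bar along y between them, its centre 36 mm above the cover's top, over the centre of mass. Starts on the plate over the chips, within 10 mm and 0.2 rad of square; a red mark on its +x half
- lid_bar (a point): middle of the loop's level bar, 58 mm above the lid's origin; the bar runs along the lid's y
- cork_mat: square cork mat 200 x 200 mm, 8 mm thick, fixed on the bench, where the cover is parked; origin under its middle, top at z = 8 mm
- tool_mat: blue tool mat 270 (its x) x 150 mm (its y), 4 mm thick, fixed on the bench, where both tools stand at the start and at the end; origin under its middle
- lifter: lid lifter: free-standing steel C-hook, 0.16 kg; origin at its underside below the grip's axis; mouth open to +x. Foot 36 mm wide (y), x -38..+22 mm, with a V cradle at x = 0, lips 15 mm above the underside at x -21 and +21; a bar in the V has its centre 9 mm above the underside. Riser x -38..-32; arm over the mouth from 51 mm up. Orange grip 26 (x) x 20 mm (y), 59 to 114 mm above the underside
- scraper: scraper block, 0.2 kg: dark steel foot 34 mm (x) by 72 mm (y) by 18 mm tall with a yellow grip 24 mm (x) by 60 mm (y) on it, up to 55 mm; origin at the middle of its underside, z up. Stands on the tool mat with its long side roughly along the mat's x
- chip0: amber chip of set resin, about 22 x 18 x 9 mm, 12 g, loose on the plate under the cover; origin at the middle of its underside; two to four of the four chips are there (None if absent)
- chip1: amber chip of set resin, about 18 x 18 x 9 mm, 12 g, loose on the plate under the cover; origin at the middle of its underside; two to four of the four chips are there (None if absent)
- chip2: amber chip of set resin, about 24 x 16 x 9 mm, 12 g, loose on the plate under the cover; origin at the middle of its underside; two to four of the four chips are there (None if absent)
- chip3: amber chip of set resin, about 20 x 14 x 9 mm, 12 g, loose on the plate under the cover; origin at the middle of its underside; two to four of the four chips are there (None if absent)
- tube_rack: bystander, not to be moved: white rack of purple-capped tubes, 45 x 150 x 82 mm; origin at the middle of its underside
- reagent_bottle: bystander, not to be moved: amber bottle, 150 mm tall; origin at the middle of its underside
- jar: bystander, not to be moved: clear jar with blue cap, 60 mm tall; origin at the middle of its underside
- beaker: bystander, not to be moved: glass beaker, 80 mm tall; origin at the middle of its underside
- slide_box: bystander, not to be moved: flat green slide box, 90 x 60 x 30 mm; origin at the middle of its underside
- tip_box: bystander, not to be moved: grey tip box, 60 x 90 x 55 mm; origin at the middle of its underside
- weight: bystander, not to be moved: small brass weight, 35 mm tall; origin at the middle of its underside
There are look-alikes about, which are no part of the job. Leave any yellow look-alike of the lifter alone.

How it is judged:
On the way, in this order (a step that is already met when the one before it is completed fails the run):
1. the cover hangs level on the lifter, clear above the plate (z of lid in the frame of plate_center above 0.03 m and contact force between lifter and lid above 1 N and angle between lid's own z axis and vertical below 0.4 rad), for 0.2 s.
2. the cover stands level on the cork mat, free of the lifter (horizontal distance between lid and cork_mat below 0.06 m and z of lid in the frame of cork_mat between 0.003 and 0.013 m and angle between lid's own z axis and vertical below 0.06 rad and linear speed of lid below 0.02 m/s and contact force between lifter and lid below 0.1 N), for 0.2 s.
3. every chip lies in the catch tray (x of chip0 in the frame of hotplate between 0.088 and 0.182 m and y of chip0 in the frame of hotplate between -0.102 and 0.102 m and z of chip0 in the frame of hotplate between -0.002 and 0.045 m and x of chip1 in the frame of hotplate between 0.088 and 0.182 m and y of chip1 in the frame of hotplate between -0.102 and 0.102 m and z of chip1 in the frame of hotplate between -0.002 and 0.045 m and x of chip2 in the frame of hotplate between 0.088 and 0.182 m and y of chip2 in the frame of hotplate between -0.102 and 0.102 m and z of chip2 in the frame of hotplate between -0.002 and 0.045 m and x of chip3 in the frame of hotplate between 0.088 and 0.182 m and y of chip3 in the frame of hotplate between -0.102 and 0.102 m and z of chip3 in the frame of hotplate between -0.002 and 0.045 m), for 0.2 s.
4. the cover hangs on the lifter again (z of lid in the frame of cork_mat above 0.03 m and contact force between lifter and lid above 1 N and angle between lid's own z axis and vertical below 0.4 rad), for 0.2 s.
5. the cover stands flat and square on the middle of the plate, free of the lifter (x of lid in the frame of plate_center between -0.03 and 0.03 m and y of lid in the frame of plate_center between -0.022 and 0.022 m and z of lid in the frame of plate_center between -0.004 and 0.004 m and angle between lid's own z axis and vertical below 0.06 rad and angle between the x axis of lid and the x axis of hotplate, either way round below 0.25 rad and contact force between lifter and lid below 0.1 N), for 0.2 s.
At the end, for the whole second after the job is handed in: Cover back on the plate, flat, within 0.25 rad of square, 22 mm sideways and 30 mm fore and aft of plate_center; every chip in the catch tray; lifter and scraper upright (0.12 rad) and still, origins over the tool mat; bystanders moved less than 30 mm (all of step 3 and all of step 5 and linear speed of each of lid, lifter, scraper below 0.02 m/s and x of lifter in the frame of tool_mat between -0.135 and 0.135 m and y of lifter in the frame of tool_mat between -0.075 and 0.075 m and z of lifter in the frame of tool_mat between 0 and 0.012 m and angle between each of lifter, scraper's own z axis and vertical below 0.12 rad and x of scraper in the frame of tool_mat between -0.135 and 0.135 m and y of scraper in the frame of tool_mat between -0.075 and 0.075 m and z of scraper in the frame of tool_mat between 0 and 0.012 m and distance of each of tube_rack, reagent_bottle, jar, beaker, slide_box, tip_box, weight from where it was at the start of the episode below 0.03 m); the robot touches nothing.
It fails at once if the cover tips by more than 0.4 rad (angle between lid's own z axis and vertical above 0.4 rad).
It fails at once if the robot itself touches the hot cover (contact force between any of the fingers, the arm and lid above 1 N).
It fails at once if the robot itself touches a hot chip (contact force between any of the fingers, the arm and chip0 above 0.5 N or contact force between any of the fingers, the arm and chip1 above 0.5 N or contact force between any of the fingers, the arm and chip2 above 0.5 N or contact force between any of the fingers, the arm and chip3 above 0.5 N).
It fails at once if the lifter pushes a chip (contact force between lifter and chip0 above 0.5 N or contact force between lifter and chip1 above 0.5 N or contact force between lifter and chip2 above 0.5 N or contact force between lifter and chip3 above 0.5 N).
Of chip0, chip1, chip2, chip3 only 2 to 4 are there at a start; the rules pass over those that are not, and their reading is None.
At some moment in a run one of scraper, chip0, chip1, chip2, chip3 may be knocked a few centimetres aside while the robot is not near it.
It also fails if it takes over 200 s, if anything falls off the work surface, if the arm or the gripper's body presses on something with over 40 N, if the wrist force passes 120 N, or if a joint passes its speed limit or range.

## Robot

A 6-joint arm with a two-finger parallel gripper is mounted at the origin on the work surface. World frame = base frame: x ahead of the robot, y to its left, z up, the work surface at z = 0. Lengths are in m, angles in rad, forces in N, time in s.
With the tool pointing down it reaches from about 0.25 to 0.725 m from the base axis. Payload 4 kg.
Tool frame: the origin (TCP) lies at the very end of the fingers, on their centre line; the grasp point (between the pads) lies 19 mm behind it; y points along the fingers, z is the direction in which the jaws open and shut, and the axes are right-handed (so a half turn about y gives the same grasp; the last joint's range is limited). The gripper opens to 85 mm and grips with 20 to 120 N. Pads are 22 mm wide; open, the fingers measure 114 mm over their backs; the gripper's body (76 mm by 85 mm) begins 54 mm behind the grasp point. The pads swing forward as they close: fully open they stand 13 mm farther back than shut.
Start: joints at [1.27, 0.241, 0.005, 1.335, 0, 1.571], TCP at [0.148, 0.478, 0.207] pointing down, gripper open.
Joint ranges: [-2.72, 2.72], [-1.05, 1.87], [-1.09, 1.28], [-1.99, 2.15], [-1.42, 1.44], [-3.14, 3.14]. Speed limits (rad/s): [2.79, 2.79, 3.14, 3.14, 3.14, 3.14].

## Interface

Orientations are given as a unit quaternion [x, y, z, w].
In Python, from workcell import bot gives the robot as it stands. The module is installed in compiled form; this text tells all that it offers.
- The arm moves only by the tool move_arm, never from a script. Its argument "increments" is a list of rows, each an object with "grip": the closure, from 0 (fully open) to 1 (shut); "linear": the shift along the tool's x, y, z scaled (see below), a list of three; "twist": the turn about the tool's y scaled (see below). A call has exactly 5 rows; each row shifts and turns the pose as measured when the row begins, along the tool's axes as they then stand; what a row does not reach is not made up. The controller multiplies each number of a shift by 0.2 m and each number of a turn by 2 rad. A row lasts 1/10 s, in which the tool goes at most 50 mm and 8.59 degrees, less where a joint would pass 70% of its speed; a pose out of reach is approached as far as the arm can. A call with a number of a shift or a turn outside -1 to 1 is refused whole. A call with a gripper value outside its range is refused whole. The fingers move at their own pace and stop on an object; the grip force is fixed at half the most. Time passes only in rows, so rows that do not move let the fingers close, or fill a call up. It gives the time, the measured TCP pose, the force and the opening at its end, in the units of the state.
- bot.get_obs(): the state, without advancing time (a new reading comes with each control period).
- bot.camera(name): name is "scene" or "top" or "wrist"; returns (picture, depth): 400x640x3 uint8, blue, green, red; 400x640 float32, m along the optical axis (not along the pixel's ray), 0 where there is no reading.
- bot.camera_params(name): a dict with "camera_matrix" (3x3 intrinsics, pixels), "rvec" (rotation vector, rad) and "tvec" (3), from world to camera coordinates, as OpenCV has them; the wrist camera has in their place "T_tool_cam" (4x4, takes a point from camera to tool coordinates, whose origin is the TCP and whose axes are the tool frame's). Camera axes: x right, y down, z forward; pixel columns grow to the right and rows downward; lengths in m; the calibration is good to about 2 mm. A picture is of the moment at which its call begins: read the wrist's pose just before it. camera_params takes no time and is no camera call.
- bot.job_done(): hands the job in, once; it reports no verdict.
The state is a dict: "clock": time; "joint_pos": joint angles; "joint_vel": joint speeds; "tau": joint torques, N m; "eef_pos": TCP position; "tool_rot": TCP orientation; "ft_force": force on the tool from outside, world axes, zero at the start; "ft_torque": the same for the moment, N m; "grip_width": finger opening in m.
Only numpy, scipy, OpenCV 4.12 (cv2) and the standard library are available. Lean on these libraries where they do the work, as an engineer would, in place of code of your own. Each camera call takes 0.05 s, during which the arm holds its last target. There are 200 camera calls.

## Working session

There is one attempt and no reset: what is moved stays moved. The work goes in short steps, Python scripts to look and compute and a tool call to move; the robot and the scene stay as the last step left them, time stands still between calls to the robot, and variables do not carry over. Pictures are saved under pics/ and viewed, about 12 in all and at most 16, crops included, and the job is handed in when it is done.

Besides the shell and the picture viewer there is one more tool, called after "Emit:" by a JSON object that holds its "fn" and its "kwargs", one argument or row to a line. move_arm: Moves the arm, as the interface text tells. Its arguments: {"type":"object","properties":{"increments":{"type":"array"}},"required":["increments"]}

```bash
mkdir -p pics
cat > h.py <<'E'
import numpy as np, cv2
from scipy.spatial.transform import Rotation as R
from workcell import bot
def cam(n):
    o=bot.get_obs(); im,d=bot.camera(n); p=bot.camera_params(n)
    K=np.array(p['camera_matrix'],float)
    if n=='wrist':
        T=np.eye(4);T[:3,:3]=R.from_quat(o['tool_rot']).as_matrix();T[:3,3]=o['eef_pos'];W=T@np.array(p['T_tool_cam'])
    else:
        E=np.eye(4);E[:3,:3]=cv2.Rodrigues(np.array(p['rvec'],float))[0];E[:3,3]=np.ravel(p['tvec']);W=np.linalg.inv(E)
    v,u=np.mgrid[:400,:640]; uv=np.stack([(u-K[0,2])/K[0,0],(v-K[1,2])/K[1,1],np.ones(u.shape)],-1)*d[...,None]
    X=uv@W[:3,:3].T+W[:3,3]; X[d==0]=np.nan
    return im,X
def st():
    o=bot.get_obs(); M=R.from_quat(o['tool_rot']).as_matrix()
    print('t',round(o['clock'],2),'p',np.round(o['eef_pos'],4),'w',round(o['grip_width'],4),'F',np.round(o['ft_force'],1)); print(M.round(3)); print('q',np.round(o['joint_pos'],3))
    return o,M
E
python3 - <<'E'
from h import *
st()
for n in('top','scene'):
    im,X=cam(n); cv2.imwrite(f'pics/{n}0.png',im); np.savez(f'{n}0.npz',im=im,X=X)
    p=bot.camera_params(n); print(p)
E
```

```text
t 0.0 p [0.1479 0.4769 0.2059] w 0.0853 F [-0.3 -0.1  0.2]
[[ 0.955 -0.001  0.296]
 [-0.296 -0.002  0.955]
 [ 0.    -1.    -0.002]]
q [ 1.27   0.241  0.004  1.335 -0.     1.571]
{'camera_matrix': array([[376.69009801,   0.        , 311.93686442],
       [  0.        , 376.69009801, 201.94471424],
       [  0.        ,   0.        ,   1.        ]]), 'rvec': array([ 2.16899335, -2.17615042,  0.1407769 ]), 'tvec': array([-0.03081986,  0.51297636,  1.44808626])}
{'camera_matrix': array([[366.30730062,   0.        , 320.72185151],
       [  0.        , 366.30730062, 205.21976364],
       [  0.        ,   0.        ,   1.        ]]), 'rvec': array([ 1.24686234,  2.45605838, -0.78593275]), 'tvec': array([ 0.32322082, -0.26180066,  1.39822736])}
```

View pics/top0.png

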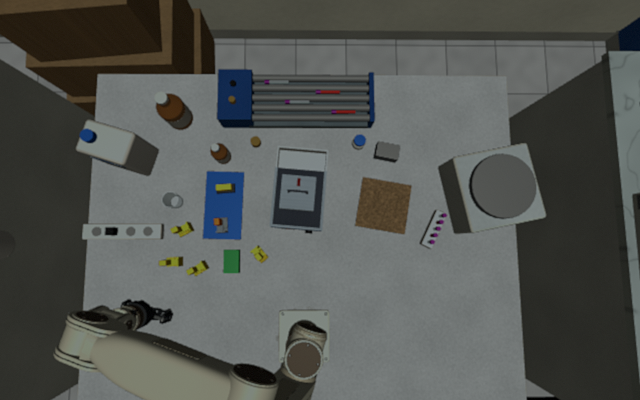

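View pics/scene0.png

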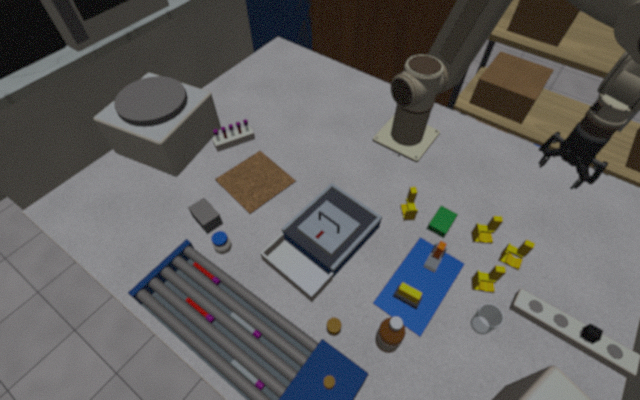

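The top view shows the plate at about (299,188) with the lid loop at (298,191). The tray is above it at (302,160), the cork mat at (384,205), and the blue mat at (223,205) with the lifter at (220,226) and the scraper at (225,187). The yellow look-alikes are around (180,260) and (261,254).

Run:
```python
from h import *
D=np.load('top0.npz');im=D['im'];X=D['X']
hsv=cv2.cvtColor(im,cv2.COLOR_BGR2HSV)
def roi(u0,u1,v0,v1):
    m=np.zeros((400,640),bool);m[v0:v1,u0:u1]=1;return m
def rect(name,m):
    m=m&np.isfinite(X[...,2]); P=X[m]; r=cv2.minAreaRect(P[:,:2].astype(np.float32)*1000)
    print(name,m.sum(),'c',np.round(r[0],1),'size',np.round(r[1],1),'ang',round(r[2],1),'zmed',P[:,2].mean().round(4),P[:,2].max().round(4)); return P
b=lambda u,v:X[v,u].round(3)
H,S,V=[hsv[...,i].astype(int) for i in range(3)]; Z=X[...,2]
rect('toolmat',(H>95)&(H<125)&(S>120)&roi(195,250,165,245)&(Z<.02))
rect('cork',(H<25)&(S>60)&roi(350,415,172,240)&(Z<.03))
rect('plate+tray',(Z>.035)&(Z<.08)&roi(265,335,142,240))
rect('platesteel',(Z>.052)&roi(265,335,142,240))
lid=rect('lidtop',(Z>.074)&roi(265,335,150,240))
rect('bar',(Z>.100)&roi(265,335,150,240))
rect('red',((H<8)|(H>170))&(S>110)&roi(280,320,170,205)&(Z>.07))
rect('scraper grip',(H>22)&(H<35)&(S>120)&roi(205,245,175,200)&(Z>.03))
rect('lifter orange',(H<20)&(S>120)&roi(205,245,210,245)&(Z>.03))
rect('lifter all',(Z>.012)&roi(205,245,210,245))
for v in range(205,240,1):
    print(v,' '.join('%3d'%(1000*Z[v,u]) if Z[v,u]>0.008 else '  .' for u in range(208,236)))
print('ends',b(208,225),b(235,225),b(220,210),b(220,235))
c=cv2.resize(im[130:245,200:345],None,fx=5,fy=5,interpolation=cv2.INTER_CUBIC);cv2.imwrite('pics/c1.png',c)
D=np.load('scene0.npz');c=cv2.resize(D['im'][180:320,380:540],None,fx=4,fy=4,interpolation=cv2.INTER_CUBIC);cv2.imwrite('pics/c2.png',c)
```

```text
toolmat 2084 c [505.9 318.9] size [148.1 266.3] ang 88.4 zmed 0.0036 0.0193
cork 2393 c [ 502.3 -318.2] size [199.3 196.6] ang 79.7 zmed 0.0077 0.0179
plate+tray 2469 c [563.9  19.7] size [200.5 332.3] ang 85.0 zmed 0.0625 0.08
platesteel 3103 c [565.6  19.3] size [200.5 317.8] ang 84.9 zmed 0.0701 0.1286
lidtop 1196 c [513.7  23.1] size [195.5 210.1] ang 85.8 zmed 0.0832 0.1286
bar 48 c [546.6  24.2] size [74.7  8.2] ang 84.4 zmed 0.1204 0.1286
red 12 c [583.2  19.2] size [23.2  3.9] ang 0.2 zmed 0.0833 0.0859
scraper grip 99 c [569.9 309.3] size [21.1 56.5] ang 4.8 zmed 0.0555 0.0655
lifter orange 51 c [433.5 318.6] size [16.1 23.4] ang 89.2 zmed 0.1071 0.125
lifter all 168 c [430.4 326.1] size [103.3  69.6] ang 43.1 zmed 0.0659 0.125
205   .   .   .   .   .   .   .   .   .   .   .   .   .   .   .   8   .   8   .   .   .   .   .   .   .   .   .   .
206   .   .   .   .   .   .   .   .   8   .   .   .   .   .   .   8   .   .   .   .   .   .   .   .   .   .   .   .
207   .   .   .   .   .   .   .   9   .   .   .   .   8   .   .   .   8   .   .   .   .   .   .   .   .   .   .   .
208  
[... 3091 characters left out ...]
  .   .   .   .   .   .   .   .   .
235   .   .   8  10   .   .   .   8   .   .   .   .   .   .   .   .   .   .   .   .   .   .   .   .   .   .   .   .
236   .   .   .   .   .   .   .   .   .   .   .   .   8  10   .   .   .   .   .   .   .   .   .   .   .   .   .   8
237   .   .   .   .   .   .   .   .   .   .   .   .   .  10   .   .   .   .   .   9   .   .   .   .   .   .   .   .
238   .   .   .   .   .   .   .   .   .   .   .   .   .   .   .   .   .   .   .   .   .   .   .   .   .   .   .   .
239   .   .   .   .   .   .   8   .   .   .   .   .   .   .   .   .   .   .   .   .   .   .   .   .   .   .   .   .
ends [0.425 0.376 0.007] [0.425 0.272 0.001] [0.484 0.33  0.01 ] [0.386 0.329 0.005]
```

View pics/c1.png

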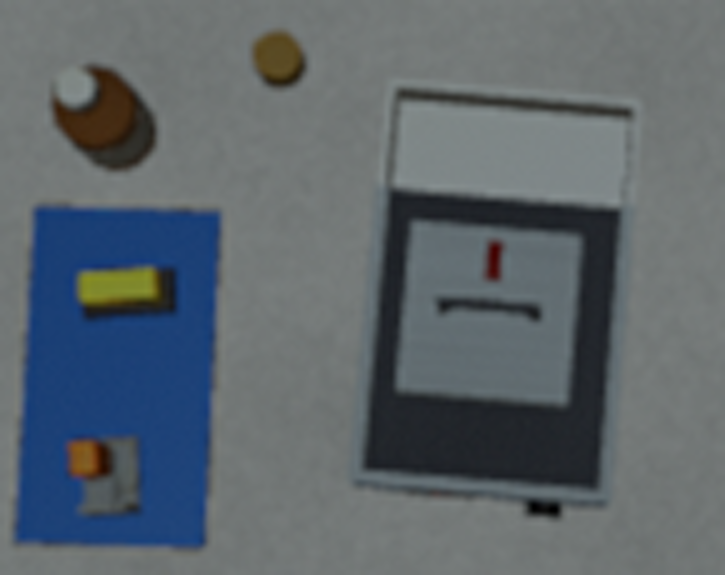

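The crop shows the scraper's yellow grip at about (120,287), the lifter's orange grip at (86,458) with its mouth facing up the image (world +x), and the lid bar at (490,308). From the depth cloud:
- The hotplate origin is about (0.547, 0.021), with yaw about −5°.
- The bar is at (0.547, 0.024), with yaw −5.6°.

Next I'll move above the lifter.

Emit:
{"fn": "move_arm", "kwargs": {
  "increments": [
    {"grip": 0,"linear": [0.2,-0.1,-0.04],"twist": 0},
    {"grip": 0,"linear": [0.23,-0.1,-0.04],"twist": 0},
    {"grip": 0,"linear": [0.23,-0.05,-0.04],"twist": 0},
    {"grip": 0,"linear": [0.23,0,-0.04],"twist": 0},
    {"grip": 0,"linear": [0.23,0,-0.04],"twist": 0}
  ]
}}

```text
clock: 0.6
eef_pos: [0.3511, 0.3721, 0.2548]
tool_rot: [0.702, -0.102, 0.1, -0.697]
ft_force: [1.0, 0.8, 0.6]
grip_width: 0.0857
```

Emit:
{"fn": "move_arm", "kwargs": {
  "increments": [
    {"grip": 0,"linear": [0.23,0,-0.04],"twist": 0},
    {"grip": 0,"linear": [0.23,0,-0.04],"twist": 0},
    {"grip": 0,"linear": [0,0,0],"twist": -0.05},
    {"grip": 0,"linear": [0,0,0],"twist": -0.05},
    {"grip": 0,"linear": [0,0,0],"twist": -0.05}
  ]
}}

```text
clock: 1.1
eef_pos: [0.4438, 0.3228, 0.2513]
tool_rot: [0.711, 0.002, -0.007, -0.703]
ft_force: [0.7, -0.2, -0.2]
grip_width: 0.0858
```

Run:
```python
from h import *
st()
im,X=cam('wrist'); cv2.imwrite('pics/w1.png',im); np.savez('w1.npz',im=im,X=X)
D=np.load('top0.npz');T=D['X'];Z=T[...,2]
m=np.zeros(Z.shape,bool);m[216:226,210:220]=1;m&=Z>.108
print('grip top (top cam)',np.median(T[m],0).round(4),np.ptp(T[m],axis=0).round(4))
hsv=cv2.cvtColor(im,cv2.COLOR_BGR2HSV)
m=(hsv[...,0]<20)&(hsv[...,1]>110)&(X[...,2]>.105)&(X[...,2]<.13)
P=X[m];print(m.sum(),'wrist',P.mean(0).round(4),cv2.minAreaRect(P[:,:2].astype(np.float32)*1000))
```

```text
t 1.1 p [0.4438 0.3228 0.2513] w 0.0858 F [ 0.7 -0.2 -0.2]
[[ 1.    -0.007 -0.013]
 [ 0.013 -0.01   1.   ]
 [-0.007 -1.    -0.01 ]]
q [ 0.631  0.337  0.251  1.496 -0.004  0.618]
grip top (top cam) [0.4339 0.3198 0.1175] [0.0223 0.0213 0.0142]
641 wrist [0.4303 0.3212 0.1174] ((431.50537109375, 321.256103515625), (26.028457641601562, 19.298532485961914), 4.316595554351807)
```

View pics/w1.png

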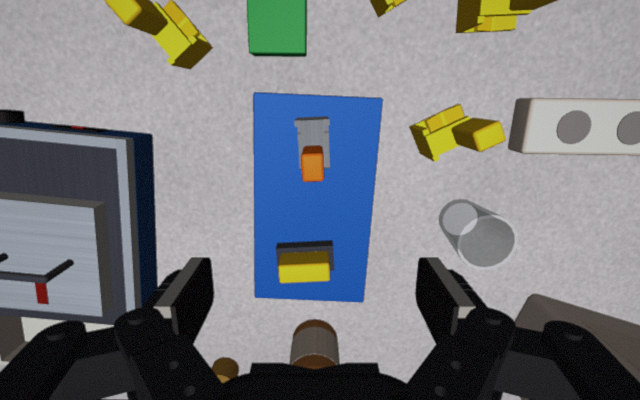

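The wrist view shows the lifter's grip at (312,165), the scraper at (304,262), and the fingers straddling the mat. The last joint turns the favourable way (q6=0.62). Descending on the lifter's grip.

Emit:
{"fn": "move_arm", "kwargs": {
  "increments": [
    {"grip": 0,"linear": [-0.065,0.05,-0.008],"twist": -0.025},
    {"grip": 0,"linear": [0,0.2,0],"twist": 0},
    {"grip": 0,"linear": [0,0.2,0],"twist": 0},
    {"grip": 0,"linear": [0,0.2,0],"twist": 0},
    {"grip": 0,"linear": [0,0.15,0],"twist": 0}
  ]
}}

```text
clock: 1.65
eef_pos: [0.4325, 0.3221, 0.0908]
tool_rot: [0.708, 0.022, -0.02, -0.706]
ft_force: [-0.3, 0.3, 0.4]
grip_width: 0.0855
```

```bash
python3 -c "
from h import *
st()"
```

```text
t 1.65 p [0.4325 0.3221 0.0908] w 0.0855 F [-0.3  0.3  0.4]
[[ 0.998  0.002 -0.059]
 [ 0.059 -0.003  0.998]
 [ 0.002 -1.    -0.003]]
q [ 0.643  0.394 -0.092  1.084 -0.004  0.583]
```

Emit:
{"fn": "move_arm", "kwargs": {
  "increments": [
    {"grip": 0,"linear": [0,0.095,0],"twist": 0},
    {"grip": 1,"linear": [0,0,0],"twist": 0},
    {"grip": 1,"linear": [0,0,0],"twist": 0},
    {"grip": 1,"linear": [0,0,0],"twist": 0},
    {"grip": 1,"linear": [0,0,0],"twist": 0}
  ]
}}

```text
clock: 2.15
eef_pos: [0.4288, 0.3202, 0.0675]
tool_rot: [0.71, 0.018, -0.021, -0.704]
ft_force: [-0.3, -0.4, 0.1]
grip_width: 0.0283
```

Emit:
{"fn": "move_arm", "kwargs": {
  "increments": [
    {"grip": 1,"linear": [0,0,0],"twist": 0},
    {"grip": 1,"linear": [0,0,0],"twist": 0},
    {"grip": 1,"linear": [0,0,0],"twist": 0},
    {"grip": 1,"linear": [0,0,0],"twist": 0},
    {"grip": 1,"linear": [0,0,0],"twist": 0}
  ]
}}

```text
clock: 2.65
eef_pos: [0.4303, 0.3213, 0.0703]
tool_rot: [0.709, 0.019, -0.02, -0.705]
ft_force: [-0.2, 0.1, -1.3]
grip_width: 0.0191
```

```bash
python3 -c "
from h import *
st()"
```

```text
t 2.65 p [0.4303 0.3213 0.0703] w 0.0191 F [-0.2  0.1 -1.3]
[[ 0.999 -0.001 -0.054]
 [ 0.054 -0.006  0.998]
 [-0.002 -1.    -0.006]]
q [ 0.644  0.414 -0.122  1.04  -0.004  0.589]
```

Gripped, with the opening at 19.1 mm. Lifting and carrying it to the near side of the lid's bar.

Emit:
{"fn": "move_arm", "kwargs": {
  "increments": [
    {"grip": 1,"linear": [0,-0.1,0],"twist": 0},
    {"grip": 1,"linear": [0,-0.2,0],"twist": 0},
    {"grip": 1,"linear": [0,-0.2,0],"twist": 0},
    {"grip": 1,"linear": [0,-0.15,-0.05],"twist": 0},
    {"grip": 1,"linear": [0.03,0,-0.21],"twist": 0}
  ]
}}

```text
clock: 3.15
eef_pos: [0.4376, 0.272, 0.2026]
tool_rot: [0.71, 0.019, -0.024, -0.704]
ft_force: [1.2, -0.2, -2.2]
grip_width: 0.019
```

Emit:
{"fn": "move_arm", "kwargs": {
  "increments": [
    {"grip": 1,"linear": [0.03,0,-0.21],"twist": 0},
    {"grip": 1,"linear": [0.03,0,-0.21],"twist": 0},
    {"grip": 1,"linear": [0.03,0,-0.21],"twist": 0},
    {"grip": 1,"linear": [0.03,0,-0.21],"twist": 0},
    {"grip": 1,"linear": [0.03,0,-0.21],"twist": 0}
  ]
}}

```text
clock: 3.65
eef_pos: [0.4822, 0.059, 0.2063]
tool_rot: [0.709, 0.023, -0.024, -0.704]
ft_force: [1.1, 0.6, -0.7]
grip_width: 0.0191
```

Emit:
{"fn": "move_arm", "kwargs": {
  "increments": [
    {"grip": 1,"linear": [0.02,0,-0.15],"twist": 0},
    {"grip": 1,"linear": [0,0,0],"twist": 0.04},
    {"grip": 1,"linear": [0,0,0],"twist": 0.035},
    {"grip": 1,"linear": [0,0,0],"twist": 0},
    {"grip": 1,"linear": [0,0,0],"twist": 0}
  ]
}}

```text
clock: 4.15
eef_pos: [0.4884, 0.021, 0.2061]
tool_rot: [0.709, -0.035, 0.034, -0.703]
ft_force: [-0.2, 0.0, -2.0]
grip_width: 0.0189
```

Run:
```python
from h import *
st()
im,X=cam('wrist'); cv2.imwrite('pics/w2.png',im); np.savez('w2.npz',im=im,X=X)
Z=X[...,2]
m=(Z>.106)&(Z<.126); n,L,S,C=cv2.connectedComponentsWithStats(m.astype(np.uint8))
for i in range(1,n):
    if S[i,4]>60: P=X[L==i];print(S[i],P.mean(0).round(4),cv2.minAreaRect(P[:,:2].astype(np.float32)*1000))
```

```text
t 4.15 p [0.4884 0.021  0.2061] w 0.0189 F [-0.2  0.  -2. ]
[[ 0.995 -0.001  0.098]
 [-0.098 -0.008  0.995]
 [-0.    -1.    -0.008]]
q [ 0.048  0.22  -0.023  1.329 -0.008  0.147]
[362 248  12  15  92] [0.5435 0.0605 0.1154] ((544.7857055664062, 60.51486587524414), (8.599289894104004, 5.255353927612305), 60.842445373535156)
[631 367   9  26 146] [0.7013 0.3054 0.108 ] ((703.09375, 305.8706970214844), (30.1639347076416, 7.414230823516846), 8.195734977722168)
```

View pics/w2.png

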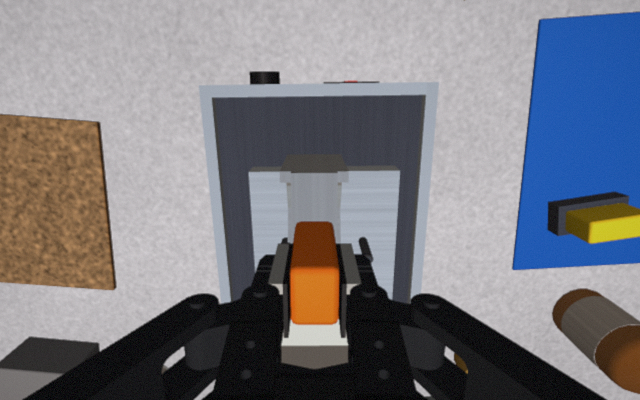

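The wrist view shows the lifter's grip at (314,275) and the lid spanning x=249–400 px at its back edge. The lifter sits about 8 mm to −y of the lid's centre, so I'll correct that and go down to insertion height.

Emit:
{"fn": "move_arm", "kwargs": {
  "increments": [
    {"grip": 1,"linear": [0,0.1,0.04],"twist": 0},
    {"grip": 1,"linear": [0,0.1,0],"twist": 0},
    {"grip": 1,"linear": [0,0.045,0],"twist": 0},
    {"grip": 1,"linear": [0,0,0],"twist": 0},
    {"grip": 1,"linear": [0,0,0],"twist": 0}
  ]
}}

```text
clock: 4.7
eef_pos: [0.4898, 0.0309, 0.1568]
tool_rot: [0.709, -0.032, 0.033, -0.704]
ft_force: [1.3, -0.8, -1.3]
grip_width: 0.0188
```

Run:
```python
from h import *
st()
for n in('wrist','scene'):
    im,X=cam(n); cv2.imwrite(f'pics/{n}3.png',im if n=='wrist' else cv2.resize(im[160:310,240:440],None,fx=4,fy=4,interpolation=cv2.INTER_CUBIC))
```

```text
t 4.7 p [0.4898 0.0309 0.1568] w 0.0188 F [ 1.3 -0.8 -1.3]
[[ 0.996  0.001  0.091]
 [-0.091 -0.008  0.996]
 [ 0.002 -1.    -0.008]]
q [ 0.068  0.25  -0.116  1.205 -0.008  0.159]
```

View pics/scene3.png

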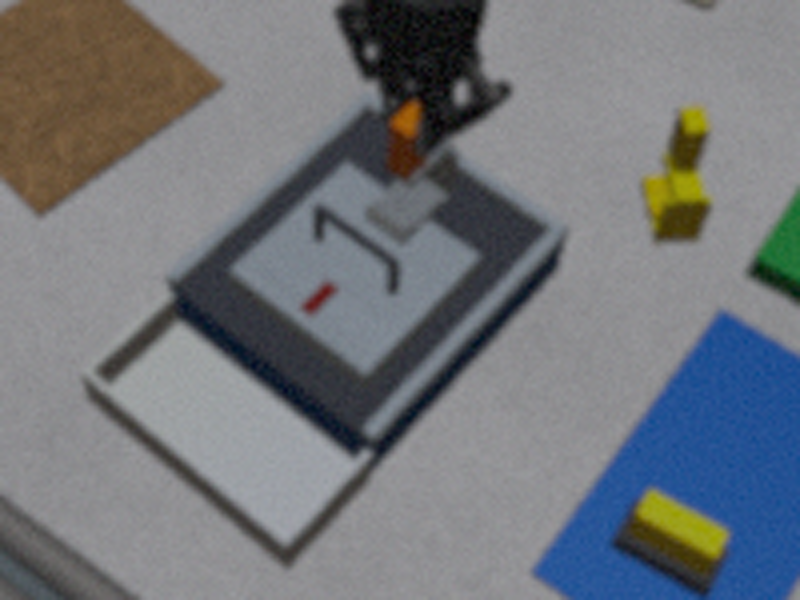

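The scene crop shows the lifter's foot at (408,210), level and just behind the bar (318,210)–(395,280), centred between its legs. Sliding it in now.

Emit:
{"fn": "move_arm", "kwargs": {
  "increments": [
    {"grip": 1,"linear": [0.07,0,0],"twist": 0},
    {"grip": 1,"linear": [0.07,0,0],"twist": 0},
    {"grip": 1,"linear": [0.07,0,0],"twist": 0},
    {"grip": 1,"linear": [0.06,0,0],"twist": 0},
    {"grip": 1,"linear": [0,0,0],"twist": 0}
  ]
}}

```text
clock: 5.3
eef_pos: [0.5482, 0.0257, 0.1622]
tool_rot: [0.709, -0.028, 0.036, -0.704]
ft_force: [-0.0, 0.5, -1.6]
grip_width: 0.0185
```

```bash
python3 -c "
from h import *
st()"
```

```text
t 5.3 p [0.5482 0.0257 0.1622] w 0.0185 F [-0.   0.5 -1.6]
[[ 0.996  0.01   0.091]
 [-0.09  -0.008  0.996]
 [ 0.011 -1.    -0.007]]
q [ 0.052  0.351  0.04   1.25  -0.008  0.142]
```

Emit:
{"fn": "move_arm", "kwargs": {
  "increments": [
    {"grip": 1,"linear": [0,-0.03,0],"twist": 0},
    {"grip": 1,"linear": [0,-0.03,0],"twist": 0},
    {"grip": 1,"linear": [0,-0.03,0],"twist": 0},
    {"grip": 1,"linear": [0,-0.03,0],"twist": 0},
    {"grip": 1,"linear": [0,0,0],"twist": 0}
  ]
}}

```text
clock: 5.8
eef_pos: [0.5449, 0.026, 0.1878]
tool_rot: [0.709, -0.03, 0.034, -0.704]
ft_force: [0.1, -0.0, -4.0]
grip_width: 0.0188
```

Run:
```python
from h import *
st()
im,X=cam('scene'); cv2.imwrite('pics/s4.png',cv2.resize(im[160:310,240:440],None,fx=4,fy=4,interpolation=cv2.INTER_CUBIC))
```

```text
t 5.8 p [0.5449 0.026  0.1878] w 0.0188 F [ 0.1 -0.  -4. ]
[[ 0.996  0.006  0.09 ]
 [-0.09  -0.008  0.996]
 [ 0.007 -1.    -0.007]]
q [ 0.052  0.335  0.084  1.314 -0.008  0.143]
```

View pics/s4.png

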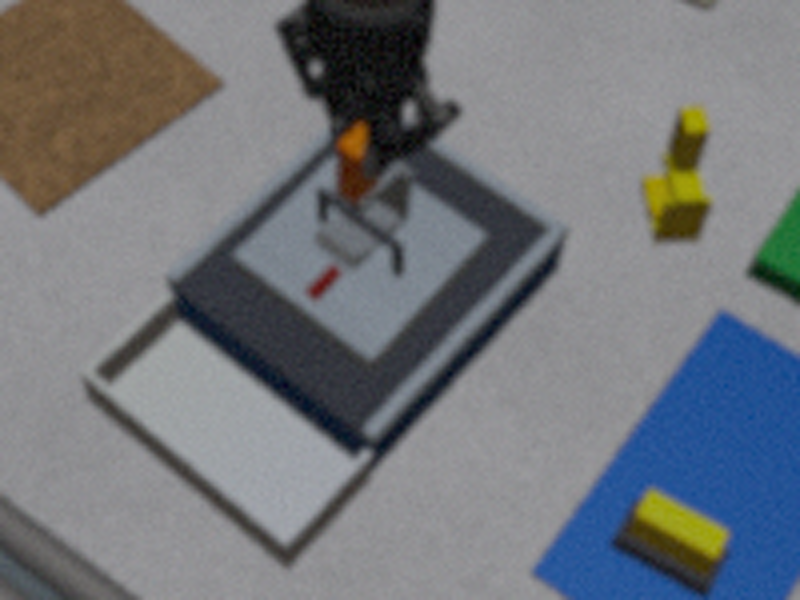

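The lid hangs level on the lifter, with the bar in the V at about (365,225) and Fz −4 N. I'll raise it further and carry it to the cork mat on a smooth ramp.

Emit:
{"fn": "move_arm", "kwargs": {
  "increments": [
    {"grip": 1,"linear": [0,-0.04,0],"twist": 0},
    {"grip": 1,"linear": [0,-0.07,0],"twist": 0},
    {"grip": 1,"linear": [0,-0.08,0],"twist": 0},
    {"grip": 1,"linear": [0,-0.07,0],"twist": 0},
    {"grip": 1,"linear": [0,-0.04,0],"twist": 0}
  ]
}}

```text
clock: 6.35
eef_pos: [0.5419, 0.0264, 0.2479]
tool_rot: [0.709, -0.032, 0.031, -0.704]
ft_force: [1.3, 0.1, -4.9]
grip_width: 0.0188
```

Emit:
{"fn": "move_arm", "kwargs": {
  "increments": [
    {"grip": 1,"linear": [0,0,0],"twist": 0},
    {"grip": 1,"linear": [0,0,0],"twist": 0},
    {"grip": 1,"linear": [0,0,-0.03],"twist": 0},
    {"grip": 1,"linear": [0,0,-0.06],"twist": 0},
    {"grip": 1,"linear": [0,0,-0.09],"twist": 0}
  ]
}}

```text
clock: 6.85
eef_pos: [0.5382, -0.0094, 0.2472]
tool_rot: [0.709, -0.031, 0.03, -0.704]
ft_force: [0.2, -0.5, -5.4]
grip_width: 0.0187
```

Emit:
{"fn": "move_arm", "kwargs": {
  "increments": [
    {"grip": 1,"linear": [0,0,-0.11],"twist": 0},
    {"grip": 1,"linear": [0,0,-0.11],"twist": 0},
    {"grip": 1,"linear": [0,0,-0.11],"twist": 0},
    {"grip": 1,"linear": [-0.02,0,-0.11],"twist": 0},
    {"grip": 1,"linear": [-0.02,0,-0.11],"twist": 0}
  ]
}}

```text
clock: 7.35
eef_pos: [0.5173, -0.1264, 0.2445]
tool_rot: [0.71, -0.034, 0.027, -0.703]
ft_force: [0.7, -0.3, -5.6]
grip_width: 0.019
```

Emit:
{"fn": "move_arm", "kwargs": {
  "increments": [
    {"grip": 1,"linear": [-0.02,0,-0.11],"twist": 0},
    {"grip": 1,"linear": [0,0,-0.11],"twist": 0},
    {"grip": 1,"linear": [0,0,-0.11],"twist": 0},
    {"grip": 1,"linear": [0,0,-0.11],"twist": 0},
    {"grip": 1,"linear": [0,0,-0.11],"twist": 0}
  ]
}}

```text
clock: 7.85
eef_pos: [0.4974, -0.2447, 0.2423]
tool_rot: [0.71, -0.038, 0.026, -0.703]
ft_force: [-0.2, 0.2, -5.3]
grip_width: 0.0192
```

Run:
```python
from h import *
st()
im,X=cam('scene'); cv2.imwrite('pics/s5.png',im)
```

```text
t 7.85 p [ 0.4974 -0.2447  0.2423] w 0.0192 F [-0.2  0.2 -5.3]
[[ 0.996 -0.018  0.091]
 [-0.091 -0.008  0.996]
 [-0.017 -1.    -0.01 ]]
q [-0.448  0.351  0.248  1.48  -0.015 -0.357]
```

Emit:
{"fn": "move_arm", "kwargs": {
  "increments": [
    {"grip": 1,"linear": [0.02,0,-0.11],"twist": 0},
    {"grip": 1,"linear": [0.02,0,-0.11],"twist": 0},
    {"grip": 1,"linear": [0.02,0,-0.08],"twist": 0},
    {"grip": 1,"linear": [0,0,-0.05],"twist": 0},
    {"grip": 1,"linear": [0,0.03,0],"twist": 0}
  ]
}}

```text
clock: 8.4
eef_pos: [0.4972, -0.327, 0.2336]
tool_rot: [0.71, -0.044, 0.028, -0.702]
ft_force: [-0.1, -0.2, -5.3]
grip_width: 0.0186
```

Emit:
{"fn": "move_arm", "kwargs": {
  "increments": [
    {"grip": 1,"linear": [0,0.06,0],"twist": 0},
    {"grip": 1,"linear": [0,0.1,0],"twist": 0},
    {"grip": 1,"linear": [0,0.1,0],"twist": 0},
    {"grip": 1,"linear": [0,0.1,0],"twist": 0},
    {"grip": 1,"linear": [0,0.05,0],"twist": 0}
  ]
}}

```text
clock: 8.9
eef_pos: [0.4928, -0.3245, 0.147]
tool_rot: [0.709, -0.045, 0.027, -0.703]
ft_force: [0.2, 0.4, -4.4]
grip_width: 0.019
```

```bash
python3 -c "
from h import *
st()"
```

```text
t 8.9 p [ 0.4928 -0.3245  0.147 ] w 0.019 F [ 0.2  0.4 -4.4]
[[ 0.995 -0.026  0.1  ]
 [-0.1   -0.006  0.995]
 [-0.025 -1.    -0.009]]
q [-0.572  0.464  0.171  1.296 -0.019 -0.471]
```

Emit:
{"fn": "move_arm", "kwargs": {
  "increments": [
    {"grip": 1,"linear": [0,0.05,0],"twist": 0},
    {"grip": 1,"linear": [0,0.05,0],"twist": 0},
    {"grip": 1,"linear": [0,0.04,0],"twist": 0},
    {"grip": 1,"linear": [0,0.04,0],"twist": 0},
    {"grip": 1,"linear": [0,0.03,0],"twist": 0}
  ]
}}

```text
clock: 9.4
eef_pos: [0.4928, -0.3244, 0.1043]
tool_rot: [0.71, -0.043, 0.027, -0.703]
ft_force: [0.2, 0.6, -1.1]
grip_width: 0.0189
```

Run:
```python
from h import *
st()
im,X=cam('scene'); cv2.imwrite('pics/s6.png',cv2.resize(im[100:240,180:340],None,fx=4,fy=4,interpolation=cv2.INTER_CUBIC))
```

```text
t 9.4 p [ 0.4928 -0.3244  0.1043] w 0.0189 F [ 0.2  0.6 -1.1]
[[ 0.995 -0.022  0.099]
 [-0.099 -0.008  0.995]
 [-0.021 -1.    -0.01 ]]
q [-0.572  0.489  0.095  1.192 -0.019 -0.472]
```

View pics/s6.png

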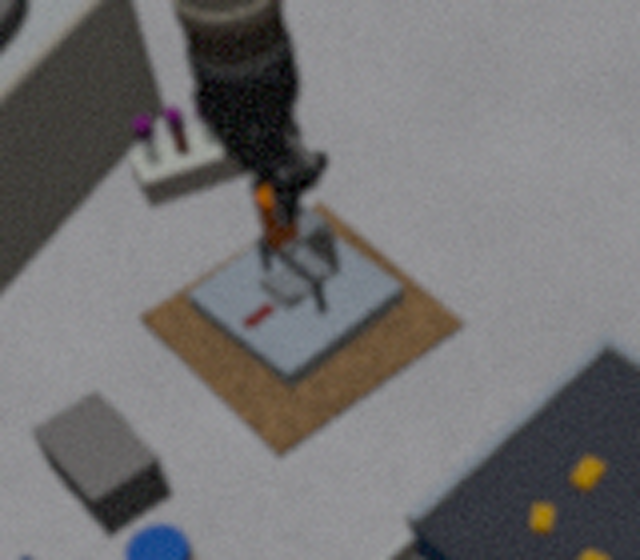

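The lid sits flat on the cork, with its centre at about (295,300) in the crop and no weight left on the lifter. Chips are visible on the plate. Withdrawing the lifter backwards.

Emit:
{"fn": "move_arm", "kwargs": {
  "increments": [
    {"grip": 1,"linear": [-0.06,0.003,0],"twist": 0},
    {"grip": 1,"linear": [-0.07,0.003,0],"twist": 0},
    {"grip": 1,"linear": [-0.07,0.003,0],"twist": 0},
    {"grip": 1,"linear": [-0.07,0.003,0],"twist": 0},
    {"grip": 1,"linear": [-0.07,0,0],"twist": 0}
  ]
}}

```text
clock: 9.95
eef_pos: [0.4277, -0.3197, 0.1054]
tool_rot: [0.711, -0.039, 0.03, -0.701]
ft_force: [0.2, -0.2, -0.9]
grip_width: 0.0188
```

```bash
python3 -c "
from h import *
st()"
```

```text
t 9.95 p [ 0.4277 -0.3197  0.1054] w 0.0188 F [ 0.2 -0.2 -0.9]
[[ 0.995 -0.014  0.097]
 [-0.097 -0.014  0.995]
 [-0.013 -1.    -0.015]]
q [-0.63   0.375 -0.081  1.119 -0.019 -0.533]
```

Emit:
{"fn": "move_arm", "kwargs": {
  "increments": [
    {"grip": 1,"linear": [0,-0.15,0],"twist": 0},
    {"grip": 1,"linear": [0,-0.23,0],"twist": 0},
    {"grip": 1,"linear": [0,-0.23,0],"twist": 0},
    {"grip": 1,"linear": [0,0,0],"twist": 0},
    {"grip": 1,"linear": [0,0,0.1],"twist": 0}
  ]
}}

```text
clock: 10.45
eef_pos: [0.4297, -0.3001, 0.2342]
tool_rot: [0.712, -0.04, 0.033, -0.7]
ft_force: [-0.6, 0.5, -2.3]
grip_width: 0.0191
```

Emit:
{"fn": "move_arm", "kwargs": {
  "increments": [
    {"grip": 1,"linear": [-0.02,0,0.22],"twist": 0},
    {"grip": 1,"linear": [-0.02,0,0.22],"twist": 0},
    {"grip": 1,"linear": [-0.02,0,0.22],"twist": 0},
    {"grip": 1,"linear": [-0.02,0,0.22],"twist": 0},
    {"grip": 1,"linear": [-0.02,0,0.22],"twist": 0}
  ]
}}

```text
clock: 10.95
eef_pos: [0.436, -0.0773, 0.2324]
tool_rot: [0.714, -0.039, 0.041, -0.698]
ft_force: [1.1, -0.2, -0.5]
grip_width: 0.0194
```

Emit:
{"fn": "move_arm", "kwargs": {
  "increments": [
    {"grip": 1,"linear": [-0.02,0,0.22],"twist": 0},
    {"grip": 1,"linear": [-0.02,0,0.22],"twist": 0},
    {"grip": 1,"linear": [-0.02,0,0.22],"twist": 0},
    {"grip": 1,"linear": [-0.02,0,0.22],"twist": 0},
    {"grip": 1,"linear": [-0.02,0,0.2],"twist": 0}
  ]
}}

```text
clock: 11.45
eef_pos: [0.4412, 0.1487, 0.2297]
tool_rot: [0.713, -0.035, 0.045, -0.699]
ft_force: [0.7, -0.9, -1.7]
grip_width: 0.0188
```

```bash
python3 -c "
from h import *
st()"
```

```text
t 11.45 p [0.4412 0.1487 0.2297] w 0.0188 F [ 0.7 -0.9 -1.7]
[[ 0.993  0.013  0.113]
 [-0.113 -0.021  0.993]
 [ 0.015 -1.    -0.02 ]]
q [ 0.342  0.159 -0.038  1.369 -0.024  0.456]
```

Emit:
{"fn": "move_arm", "kwargs": {
  "increments": [
    {"grip": 1,"linear": [-0.04,0,0.22],"twist": 0},
    {"grip": 1,"linear": [-0.04,0,0.22],"twist": 0},
    {"grip": 1,"linear": [-0.04,0,0.21],"twist": 0},
    {"grip": 1,"linear": [-0.03,0,0.17],"twist": 0},
    {"grip": 1,"linear": [0,0,0],"twist": 0}
  ]
}}

```text
clock: 11.95
eef_pos: [0.4295, 0.3281, 0.2268]
tool_rot: [0.711, -0.03, 0.045, -0.701]
ft_force: [1.2, -0.3, -1.2]
grip_width: 0.0189
```

Emit:
{"fn": "move_arm", "kwargs": {
  "increments": [
    {"grip": 1,"linear": [0,0.15,0],"twist": 0},
    {"grip": 1,"linear": [0,0.2,0],"twist": 0},
    {"grip": 1,"linear": [0,0.2,0],"twist": 0},
    {"grip": 1,"linear": [0,0.1,0],"twist": 0},
    {"grip": 1,"linear": [0,0,0],"twist": 0}
  ]
}}

```text
clock: 12.45
eef_pos: [0.4348, 0.3271, 0.0954]
tool_rot: [0.71, -0.027, 0.047, -0.702]
ft_force: [-0.4, -0.8, -1.6]
grip_width: 0.0187
```

```bash
python3 -c "
from h import *
st()
im,X=cam('top');cv2.imwrite('pics/t7.png',cv2.resize(im[130:245,200:420],None,fx=3.6,fy=3.6,interpolation=cv2.INTER_CUBIC));np.savez('t7.npz',im=im,X=X)"
```

```text
t 12.45 p [0.4348 0.3271 0.0954] w 0.0187 F [-0.4 -0.8 -1.6]
[[ 0.994  0.029  0.104]
 [-0.104 -0.012  0.994]
 [ 0.03  -1.    -0.009]]
q [ 0.661  0.387 -0.091  1.078 -0.027  0.765]
```

View pics/t7.png

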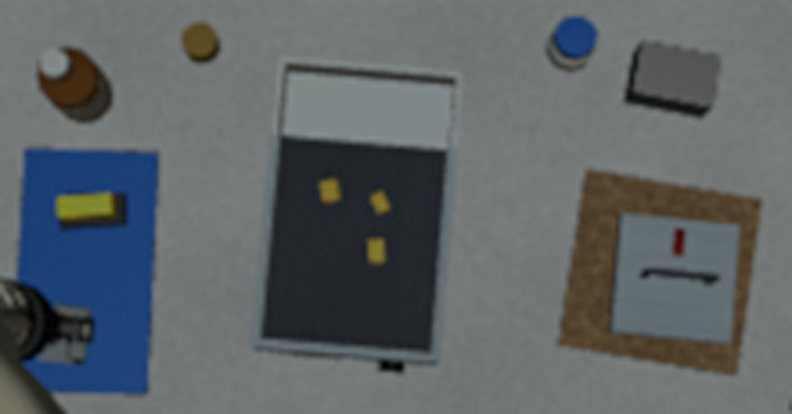

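The top crop shows three chips at (330,190), (380,202) and (376,251). The lid sits flat on the cork and the lifter is over the blue mat. Setting the lifter down.

Emit:
{"fn": "move_arm", "kwargs": {
  "increments": [
    {"grip": 1,"linear": [0,0.06,0],"twist": 0},
    {"grip": 1,"linear": [0,0.06,0],"twist": 0},
    {"grip": 1,"linear": [0,0,0],"twist": 0},
    {"grip": 0.5,"linear": [0,0,0],"twist": 0},
    {"grip": 0,"linear": [0,0,0],"twist": 0}
  ]
}}

```text
clock: 13.0
eef_pos: [0.4404, 0.3292, 0.0768]
tool_rot: [0.707, -0.024, 0.051, -0.705]
ft_force: [0.0, 0.0, 0.5]
grip_width: 0.0471
```

Run:
```python
from h import *
st()
D=np.load('t7.npz');im=D['im'];X=D['X'];hsv=cv2.cvtColor(im,cv2.COLOR_BGR2HSV)
H,S,V=[hsv[...,i].astype(int) for i in range(3)];Z=X[...,2]
m=np.zeros(Z.shape,np.uint8);m[145:235,270:330]=1;m&=((H>10)&(H<32)&(S>100)).astype(np.uint8)
O=np.array([.5467,.021]);a=-np.radians(5);Rm=np.array([[np.cos(a),-np.sin(a)],[np.sin(a),np.cos(a)]])
n,L,s,C=cv2.connectedComponentsWithStats(m)
for i in range(1,n):
    P=np.nanmedian(X[L==i],0);print(s[i,4],P.round(4),'plate',((P[:2]-O)@Rm).round(4))
m=(np.mgrid[:400,:640][1]>350)&(np.mgrid[:400,:640][1]<420)&(Z>.055)&(np.mgrid[:400,:640][0]>175)&(np.mgrid[:400,:640][0]<235)
P=X[m];print('bar',P.mean(0).round(4),cv2.minAreaRect(P[:,:2].astype(np.float32)*1000))
m=(np.mgrid[:400,:640][1]>205)&(np.mgrid[:400,:640][1]<245)&(Z>.045)&(np.mgrid[:400,:640][0]>175)&(np.mgrid[:400,:640][0]<200)
P=X[m];print('scr',np.median(P,0).round(4),cv2.minAreaRect(P[:,:2].astype(np.float32)*1000))
```

```text
t 13.0 p [0.4404 0.3292 0.0768] w 0.0471 F [0.  0.  0.5]
[[ 0.994  0.039  0.106]
 [-0.106 -0.004  0.994]
 [ 0.039 -0.999  0.   ]]
q [ 0.658  0.405 -0.117  1.021 -0.027  0.764]
36 [0.5822 0.0481 0.0687] plate [0.033  0.0301]
26 [ 0.5705 -0.0055  0.0658] plate [ 0.026  -0.0243]
36 [ 0.5195 -0.0015  0.0685] plate [-0.0252 -0.0248]
bar [ 0.4946 -0.3248  0.0689] ((494.08843994140625, -324.9784851074219), (72.85892486572266, 8.331637382507324), 84.9915771484375)
scr [0.5713 0.31   0.0575] ((571.5929565429688, 311.3888854980469), (24.03003692626953, 60.10667419433594), 4.1261701583862305)
```

Emit:
{"fn": "move_arm", "kwargs": {
  "increments": [
    {"grip": 0,"linear": [0,0,0],"twist": 0},
    {"grip": 0,"linear": [0,0,0],"twist": 0},
    {"grip": 0,"linear": [0,-0.15,0],"twist": 0},
    {"grip": 0,"linear": [0,-0.2,0],"twist": 0},
    {"grip": 0,"linear": [0,-0.25,0],"twist": 0}
  ]
}}

```text
clock: 13.5
eef_pos: [0.4322, 0.3271, 0.1941]
tool_rot: [0.71, -0.027, 0.048, -0.702]
ft_force: [2.0, 0.8, -0.2]
grip_width: 0.0853
```

Emit:
{"fn": "move_arm", "kwargs": {
  "increments": [
    {"grip": 0,"linear": [0.17,-0.05,0],"twist": 0},
    {"grip": 0,"linear": [0.17,0,0],"twist": 0},
    {"grip": 0,"linear": [0.17,0,0],"twist": 0},
    {"grip": 0,"linear": [0.17,0,0],"twist": 0},
    {"grip": 0,"linear": [0,0,0],"twist": 0.07}
  ]
}}

```text
clock: 14.0
eef_pos: [0.5753, 0.3171, 0.2236]
tool_rot: [-0.699, 0.07, -0.103, 0.704]
ft_force: [-0.1, 0.4, -0.0]
grip_width: 0.0856
```

Emit:
{"fn": "move_arm", "kwargs": {
  "increments": [
    {"grip": 0,"linear": [0,0,0],"twist": 0.075},
    {"grip": 0,"linear": [0,0,0],"twist": 0.075},
    {"grip": 0,"linear": [0,0,0],"twist": 0.075},
    {"grip": 0,"linear": [0,0,0],"twist": 0.075},
    {"grip": 0,"linear": [0,0,0],"twist": 0.075}
  ]
}}

```text
clock: 14.5
eef_pos: [0.5778, 0.3166, 0.2238]
tool_rot: [-0.612, 0.322, -0.352, 0.63]
ft_force: [0.1, 0.4, -1.2]
grip_width: 0.0853
```

Emit:
{"fn": "move_arm", "kwargs": {
  "increments": [
    {"grip": 0,"linear": [0,0,0],"twist": 0.075},
    {"grip": 0,"linear": [0,0,0],"twist": 0.075},
    {"grip": 0,"linear": [0,0,0],"twist": 0.075},
    {"grip": 0,"linear": [0,0,0],"twist": 0.03},
    {"grip": 0,"linear": [0,0,0],"twist": 0}
  ]
}}

```text
clock: 15.0
eef_pos: [0.5781, 0.317, 0.2251]
tool_rot: [-0.502, 0.472, -0.496, 0.528]
ft_force: [-0.9, -0.4, -0.2]
grip_width: 0.0856
```

Run:
```python
from h import *
st()
im,X=cam('wrist'); cv2.imwrite('pics/w8.png',im)
hsv=cv2.cvtColor(im,cv2.COLOR_BGR2HSV);Z=X[...,2]
m=((hsv[...,0]>22)&(hsv[...,0]<35)&(hsv[...,1]>120)&(Z>.05)&(Z<.07)).astype(np.uint8)
n,L,S,C=cv2.connectedComponentsWithStats(m)
for i in range(1,n):
    if S[i,4]>300: P=X[L==i];print('yellow',S[i,4],P.mean(0).round(4),cv2.minAreaRect(P[:,:2].astype(np.float32)*1000))
m=(hsv[...,0]<20)&(hsv[...,1]>110)&(Z>.105)&(Z<.13);P=X[m]
if m.sum()>20: print('orange',m.sum(),P.mean(0).round(4),cv2.minAreaRect(P[:,:2].astype(np.float32)*1000))
```

```text
t 15.0 p [0.5781 0.317  0.2251] w 0.0856 F [-0.9 -0.4 -0.2]
[[ 0.062  0.051  0.997]
 [-0.998  0.003  0.062]
 [ 0.    -0.999  0.051]]
q [ 0.513  0.527  0.474  1.471 -0.023  2.021]
yellow 957 [0.4171 0.448  0.0578] ((416.14019775390625, 450.98114013671875), (36.31052780151367, 23.006668090820312), 23.67426109313965)
yellow 1376 [0.5684 0.314  0.0589] ((568.6710205078125, 312.8516845703125), (23.849504470825195, 59.29066848754883), 3.652484655380249)
yellow 961 [0.3221 0.1849 0.059 ] ((317.0396423339844, 178.16175842285156), (49.23549270629883, 34.51725769042969), 45.599815368652344)
orange 2955 [0.6344 0.3332 0.1148] ((670.8367919921875, 392.90899658203125), (203.40541076660156, 454.9585266113281), 82.55013275146484)
```

View pics/w8.png

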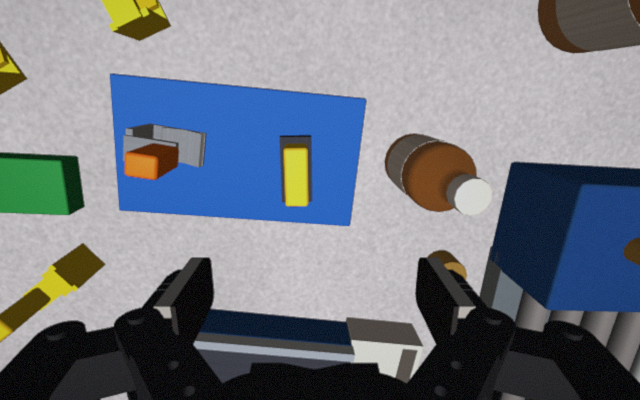

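The wrist view shows the lifter standing upright at (155,155) on the mat and the scraper's grip at (296,176). The tall bottle at (430,165) has clearance. Descending on the scraper.

Emit:
{"fn": "move_arm", "kwargs": {
  "increments": [
    {"grip": 0,"linear": [0.018,0.05,-0.097],"twist": 0},
    {"grip": 0,"linear": [0,0.2,0],"twist": 0},
    {"grip": 0,"linear": [0,0.2,0],"twist": 0},
    {"grip": 0,"linear": [0,0.2,0],"twist": 0},
    {"grip": 0,"linear": [0,0.15,0],"twist": 0}
  ]
}}

```text
clock: 15.55
eef_pos: [0.5731, 0.3165, 0.0689]
tool_rot: [-0.498, 0.467, -0.496, 0.537]
ft_force: [-0.1, -0.0, 0.2]
grip_width: 0.0851
```

Run:
```python
from h import *
st()
im,X=cam('wrist')
hsv=cv2.cvtColor(im,cv2.COLOR_BGR2HSV);Z=X[...,2]
m=((hsv[...,0]>22)&(hsv[...,0]<35)&(hsv[...,1]>120)&(Z>.05)&(Z<.07)).astype(np.uint8)
n,L,S,C=cv2.connectedComponentsWithStats(m)
for i in range(1,n):
    if S[i,4]>300: P=X[L==i];print('yellow',S[i,4],P.mean(0).round(4),cv2.minAreaRect(P[:,:2].astype(np.float32)*1000))
```

```text
t 15.55 p [0.5731 0.3165 0.0689] w 0.0851 F [-0.1 -0.   0.2]
[[ 0.072  0.068  0.995]
 [-0.997  0.013  0.071]
 [-0.008 -0.998  0.069]]
q [ 0.516  0.575  0.14   1.071 -0.023  2.014]
yellow 4175 [0.5681 0.3154 0.0589] ((568.3353881835938, 312.6364440917969), (23.367961883544922, 60.01466751098633), 4.151231288909912)
```

Emit:
{"fn": "move_arm", "kwargs": {
  "increments": [
    {"grip": 0,"linear": [0.015,0.08,-0.037],"twist": 0},
    {"grip": 0,"linear": [0,0.08,0],"twist": 0},
    {"grip": 0,"linear": [0,0.045,0],"twist": 0},
    {"grip": 1,"linear": [0,0,0],"twist": 0},
    {"grip": 1,"linear": [0,0,0],"twist": 0}
  ]
}}

```text
clock: 16.1
eef_pos: [0.5657, 0.3118, 0.0218]
tool_rot: [-0.502, 0.467, -0.494, 0.535]
ft_force: [1.0, 0.6, 0.4]
grip_width: 0.0592
```

Emit:
{"fn": "move_arm", "kwargs": {
  "increments": [
    {"grip": 1,"linear": [0,0,0],"twist": 0},
    {"grip": 1,"linear": [0,0,0],"twist": 0},
    {"grip": 1,"linear": [0,0,0],"twist": 0},
    {"grip": 1,"linear": [0,0,0],"twist": 0},
    {"grip": 1,"linear": [0,0,0],"twist": 0}
  ]
}}

```text
clock: 16.6
eef_pos: [0.568, 0.3131, 0.0258]
tool_rot: [-0.5, 0.466, -0.494, 0.537]
ft_force: [0.6, -0.9, -2.2]
grip_width: 0.0218
```

```bash
python3 -c "
from h import *
st()"
```

```text
t 16.6 p [0.568  0.3131 0.0258] w 0.0218 F [ 0.6 -0.9 -2.2]
[[ 0.077  0.065  0.995]
 [-0.997  0.011  0.076]
 [-0.006 -0.998  0.066]]
q [ 0.515  0.606  0.073  0.976 -0.023  2.009]
```

Gripped the scraper, with the opening at 21.8 mm. Lifting it and carrying it behind the chips at y≈−25 mm in the plate frame.

Emit:
{"fn": "move_arm", "kwargs": {
  "increments": [
    {"grip": 1,"linear": [0,-0.12,0],"twist": 0},
    {"grip": 1,"linear": [0,-0.2,0],"twist": 0},
    {"grip": 1,"linear": [0,-0.2,0],"twist": 0},
    {"grip": 1,"linear": [0,-0.13,0],"twist": 0},
    {"grip": 1,"linear": [0.1,0,-0.05],"twist": 0}
  ]
}}

```text
clock: 17.1
eef_pos: [0.5488, 0.2914, 0.1553]
tool_rot: [-0.503, 0.467, -0.493, 0.535]
ft_force: [0.5, -0.3, -1.5]
grip_width: 0.0219
```

Emit:
{"fn": "move_arm", "kwargs": {
  "increments": [
    {"grip": 1,"linear": [0.21,0,-0.09],"twist": 0},
    {"grip": 1,"linear": [0.21,0,-0.09],"twist": 0},
    {"grip": 1,"linear": [0.21,0,-0.09],"twist": 0},
    {"grip": 1,"linear": [0.21,0,-0.09],"twist": 0},
    {"grip": 1,"linear": [0.21,0,-0.09],"twist": 0}
  ]
}}

```text
clock: 17.6
eef_pos: [0.4748, 0.0722, 0.1496]
tool_rot: [-0.504, 0.463, -0.491, 0.539]
ft_force: [1.1, -0.3, -1.4]
grip_width: 0.0224
```

Emit:
{"fn": "move_arm", "kwargs": {
  "increments": [
    {"grip": 1,"linear": [0.21,0,-0.09],"twist": 0},
    {"grip": 1,"linear": [0.1,0,-0.06],"twist": 0},
    {"grip": 1,"linear": [0,0,0],"twist": 0.045},
    {"grip": 1,"linear": [0,0,0],"twist": 0.04},
    {"grip": 1,"linear": [0,0,0],"twist": 0}
  ]
}}

```text
clock: 18.1
eef_pos: [0.4438, -0.0008, 0.1469]
tool_rot: [0.457, -0.511, 0.536, -0.492]
ft_force: [0.7, 0.0, -2.2]
grip_width: 0.0223
```

```bash
python3 -c "
from h import *
st()"
```

```text
t 18.1 p [ 0.4438 -0.0008  0.1469] w 0.0223 F [ 0.7  0.  -2.2]
[[-0.097  0.059  0.993]
 [-0.995  0.007 -0.098]
 [-0.013 -0.998  0.058]]
q [-0.008  0.119 -0.308  1.084  0.008  1.661]
```

Emit:
{"fn": "move_arm", "kwargs": {
  "increments": [
    {"grip": 1,"linear": [0,0.1,0],"twist": 0},
    {"grip": 1,"linear": [0,0.09,0],"twist": 0},
    {"grip": 1,"linear": [0,0.06,0],"twist": 0},
    {"grip": 1,"linear": [0,0.03,0],"twist": 0},
    {"grip": 1,"linear": [0,0,0],"twist": 0}
  ]
}}

```text
clock: 18.6
eef_pos: [0.448, 0.0004, 0.0901]
tool_rot: [0.459, -0.509, 0.534, -0.495]
ft_force: [0.3, -0.4, -1.4]
grip_width: 0.0224
```

Run:
```python
from h import *
st()
im,X=cam('scene'); cv2.imwrite('pics/s9.png',cv2.resize(im[160:310,240:440],None,fx=4,fy=4,interpolation=cv2.INTER_CUBIC))
```

```text
t 18.6 p [4.48e-01 4.00e-04 9.01e-02] w 0.0224 F [ 0.3 -0.4 -1.4]
[[-0.088  0.062  0.994]
 [-0.996  0.008 -0.088]
 [-0.013 -0.998  0.061]]
q [-0.005  0.182 -0.396  0.931  0.008  1.654]
```

View pics/s9.png

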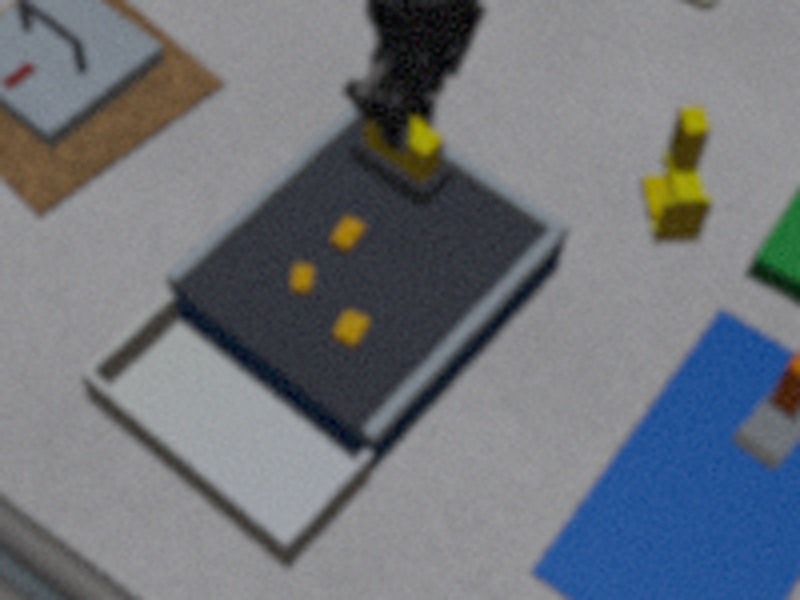

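The scene crop shows the scraper at (405,160) on the plate, behind the chips at (348,232), (302,278) and (352,327). Starting the first pass.

Emit:
{"fn": "move_arm", "kwargs": {
  "increments": [
    {"grip": 1,"linear": [0,0.025,0],"twist": 0},
    {"grip": 1,"linear": [0,0.008,0.08],"twist": 0},
    {"grip": 1,"linear": [0,0.01,0.1],"twist": 0},
    {"grip": 1,"linear": [0,0.01,0.1],"twist": 0},
    {"grip": 1,"linear": [0,0.008,0.08],"twist": 0}
  ]
}}

```text
clock: 19.15
eef_pos: [0.5225, -0.0054, 0.0845]
tool_rot: [0.459, -0.507, 0.534, -0.497]
ft_force: [0.1, 0.6, -1.9]
grip_width: 0.0221
```

```bash
python3 -c "
from h import *
st()"
```

```text
t 19.15 p [ 0.5225 -0.0054  0.0845] w 0.0221 F [ 0.1  0.6 -1.9]
[[-0.085  0.065  0.994]
 [-0.996  0.008 -0.085]
 [-0.013 -0.998  0.064]]
q [-0.016  0.321 -0.223  0.962  0.009  1.64 ]
```

Emit:
{"fn": "move_arm", "kwargs": {
  "increments": [
    {"grip": 1,"linear": [0,0.008,0.1],"twist": 0},
    {"grip": 1,"linear": [0,0.008,0.1],"twist": 0},
    {"grip": 1,"linear": [0,0.008,0.1],"twist": 0},
    {"grip": 1,"linear": [0,0.008,0.1],"twist": 0},
    {"grip": 1,"linear": [0,0.008,0.1],"twist": 0}
  ]
}}

```text
clock: 19.65
eef_pos: [0.6276, -0.0138, 0.0842]
tool_rot: [0.459, -0.506, 0.534, -0.498]
ft_force: [0.4, 0.4, -2.4]
grip_width: 0.0221
```

Run:
```python
from h import *
st()
im,X=cam('scene'); cv2.imwrite('pics/s10.png',cv2.resize(im[160:310,240:440],None,fx=4,fy=4,interpolation=cv2.INTER_CUBIC))
```

```text
t 19.65 p [ 0.6276 -0.0138  0.0842] w 0.0221 F [ 0.4  0.4 -2.4]
[[-0.082  0.068  0.994]
 [-0.997  0.008 -0.083]
 [-0.014 -0.998  0.067]]
q [-0.027  0.51   0.072  1.065  0.01   1.627]
```

View pics/s10.png

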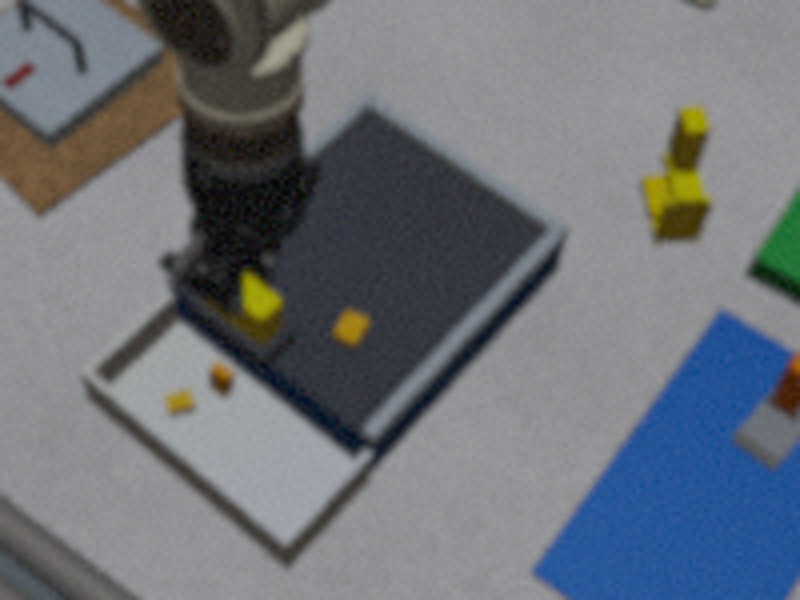

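Two chips are in the tray, at (180,402) and (222,378), and one is left at (352,327). Lifting and setting up the second pass.

Emit:
{"fn": "move_arm", "kwargs": {
  "increments": [
    {"grip": 1,"linear": [0,-0.12,0],"twist": 0},
    {"grip": 1,"linear": [0,-0.12,-0.05],"twist": 0},
    {"grip": 1,"linear": [-0.05,0,-0.15],"twist": 0},
    {"grip": 1,"linear": [-0.1,0,-0.18],"twist": 0},
    {"grip": 1,"linear": [-0.14,0,-0.15],"twist": 0}
  ]
}}

```text
clock: 20.2
eef_pos: [0.5304, 0.0504, 0.1265]
tool_rot: [0.455, -0.504, 0.538, -0.499]
ft_force: [0.5, 0.9, -1.1]
grip_width: 0.0221
```

Run:
```python
from h import *
o,M=st();a=np.radians(-5);d=o['eef_pos'][:2]-np.array([.5467,.021]);print('plate',(d@np.array([[np.cos(a),-np.sin(a)],[np.sin(a),np.cos(a)]])).round(4))
im,X=cam('top');hsv=cv2.cvtColor(im,cv2.COLOR_BGR2HSV);H,S,V=[hsv[...,i].astype(int) for i in range(3)]
m=np.zeros((400,640),np.uint8);m[145:235,268:332]=1;m&=((H>8)&(H<34)&(S>90)).astype(np.uint8)
Rm=np.array([[np.cos(a),-np.sin(a)],[np.sin(a),np.cos(a)]])
n,L,s,C=cv2.connectedComponentsWithStats(m)
for i in range(1,n):
    P=np.nanmedian(X[L==i],0);print(s[i,4],P.round(4),'plate',((P[:2]-[.5467,.021])@Rm).round(4))
```

```text
t 20.2 p [0.5304 0.0504 0.1265] w 0.0221 F [ 0.5  0.9 -1.1]
[[-0.087  0.078  0.993]
 [-0.996  0.007 -0.088]
 [-0.014 -0.997  0.077]]
q [ 9.500e-02  2.900e-01 -1.480e-01  1.054e+00 -1.000e-03  1.754e+00]
plate [-0.0188  0.0278]
9 [ 0.6562 -0.0176  0.0257] plate [ 0.1124 -0.0289]
13 [ 0.6606 -0.0458  0.0139] plate [ 0.1193 -0.0567]
```

Emit:
{"fn": "move_arm", "kwargs": {
  "increments": [
    {"grip": 1,"linear": [-0.015,0.08,-0.03],"twist": 0},
    {"grip": 1,"linear": [0,0.08,0],"twist": 0},
    {"grip": 1,"linear": [0,0.04,0],"twist": 0},
    {"grip": 1,"linear": [0,0.01,0],"twist": 0},
    {"grip": 1,"linear": [0,0,0],"twist": 0}
  ]
}}

```text
clock: 20.75
eef_pos: [0.5202, 0.0615, 0.0844]
tool_rot: [0.458, -0.504, 0.533, -0.502]
ft_force: [-0.1, -0.1, -1.6]
grip_width: 0.0221
```

```bash
python3 -c "
from h import *
st()"
```

```text
t 20.75 p [0.5202 0.0615 0.0844] w 0.0221 F [-0.1 -0.1 -1.6]
[[-0.076  0.075  0.994]
 [-0.997  0.012 -0.077]
 [-0.018 -0.997  0.074]]
q [ 0.116  0.316 -0.232  0.947  0.003  1.763]
```

Emit:
{"fn": "move_arm", "kwargs": {
  "increments": [
    {"grip": 1,"linear": [0,0.009,0.09],"twist": 0},
    {"grip": 1,"linear": [0,0.01,0.1],"twist": 0},
    {"grip": 1,"linear": [0,0.009,0.1],"twist": 0},
    {"grip": 1,"linear": [0,0.009,0.1],"twist": 0},
    {"grip": 1,"linear": [0,0.009,0.1],"twist": 0}
  ]
}}

```text
clock: 21.25
eef_pos: [0.6217, 0.0525, 0.0854]
tool_rot: [0.457, -0.503, 0.534, -0.503]
ft_force: [-0.5, 0.2, -1.6]
grip_width: 0.0222
```

Emit:
{"fn": "move_arm", "kwargs": {
  "increments": [
    {"grip": 1,"linear": [0,0.009,0.1],"twist": 0},
    {"grip": 1,"linear": [0,0,0],"twist": 0},
    {"grip": 1,"linear": [0,-0.1,0],"twist": 0},
    {"grip": 1,"linear": [0,-0.2,-0.05],"twist": 0},
    {"grip": 1,"linear": [-0.15,-0.1,-0.1],"twist": 0}
  ]
}}

```text
clock: 21.75
eef_pos: [0.6104, 0.0772, 0.1616]
tool_rot: [0.457, -0.506, 0.535, -0.499]
ft_force: [0.9, 0.7, -0.6]
grip_width: 0.0222
```

Emit:
{"fn": "move_arm", "kwargs": {
  "increments": [
    {"grip": 1,"linear": [-0.2,0,0],"twist": 0},
    {"grip": 1,"linear": [-0.2,0,0],"twist": 0},
    {"grip": 1,"linear": [-0.2,0,0],"twist": 0},
    {"grip": 1,"linear": [-0.2,0,0],"twist": 0},
    {"grip": 1,"linear": [0,0,0],"twist": 0}
  ]
}}

```text
clock: 22.25
eef_pos: [0.6221, 0.2428, 0.173]
tool_rot: [0.453, -0.506, 0.536, -0.501]
ft_force: [-0.1, -0.4, -1.3]
grip_width: 0.0225
```

Run:
```python
from h import *
o,M=st();a=np.radians(-5)
im,X=cam('top');cv2.imwrite('pics/t11.png',cv2.resize(im[130:245,200:420],None,fx=3.6,fy=3.6,interpolation=cv2.INTER_CUBIC))
hsv=cv2.cvtColor(im,cv2.COLOR_BGR2HSV);H,S,V=[hsv[...,i].astype(int) for i in range(3)]
m=np.zeros((400,640),np.uint8);m[145:235,268:332]=1;m&=((H>8)&(H<34)&(S>90)).astype(np.uint8)
Rm=np.array([[np.cos(a),-np.sin(a)],[np.sin(a),np.cos(a)]])
n,L,s,C=cv2.connectedComponentsWithStats(m)
for i in range(1,n):
    P=np.nanmedian(X[L==i],0);print(s[i,4],P.round(4),'plate',((P[:2]-[.5467,.021])@Rm).round(4))
```

```text
t 22.25 p [0.6221 0.2428 0.173 ] w 0.0225 F [-0.1 -0.4 -1.3]
[[-0.087  0.079  0.993]
 [-0.996  0.014 -0.089]
 [-0.021 -0.997  0.077]]
q [ 0.38   0.527  0.338  1.303 -0.017  2.039]
9 [0.6606 0.0398 0.0254] plate [0.1118 0.0287]
9 [ 0.6563 -0.0175  0.0286] plate [ 0.1125 -0.0289]
13 [ 0.6481 -0.0535  0.016 ] plate [ 0.1075 -0.0654]
```

View pics/t11.png

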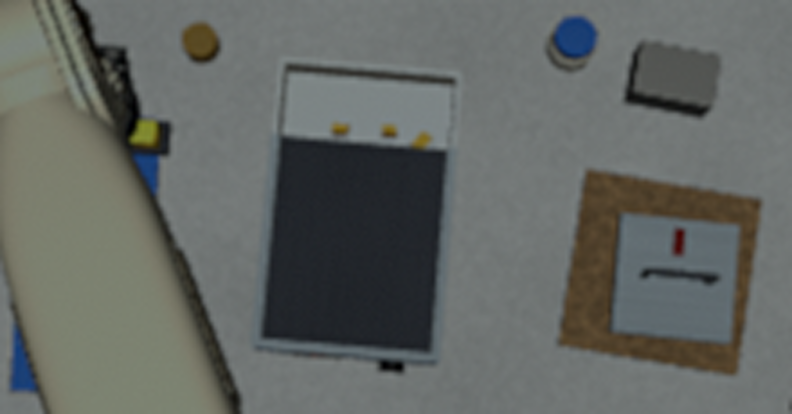

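All three chips lie in the tray, at crop (341,130), (389,131) and (421,141), and the plate is bare. Returning the scraper to the blue mat.

Emit:
{"fn": "move_arm", "kwargs": {
  "increments": [
    {"grip": 1,"linear": [0,0,-0.17],"twist": 0},
    {"grip": 1,"linear": [-0.1,0,-0.17],"twist": 0},
    {"grip": 1,"linear": [-0.1,0,0],"twist": 0},
    {"grip": 1,"linear": [-0.1,0,0],"twist": 0},
    {"grip": 1,"linear": [0,0.1,0],"twist": 0}
  ]
}}

```text
clock: 22.8
eef_pos: [0.5603, 0.304, 0.1507]
tool_rot: [0.451, -0.507, 0.54, -0.499]
ft_force: [0.9, -0.4, -2.5]
grip_width: 0.0221
```

Emit:
{"fn": "move_arm", "kwargs": {
  "increments": [
    {"grip": 1,"linear": [0,0.15,0],"twist": 0},
    {"grip": 1,"linear": [0,0.15,0],"twist": 0},
    {"grip": 1,"linear": [0,0.15,0],"twist": 0},
    {"grip": 1,"linear": [0,0.07,0],"twist": 0},
    {"grip": 1,"linear": [0,0,0],"twist": 0}
  ]
}}

```text
clock: 23.3
eef_pos: [0.5749, 0.3063, 0.0437]
tool_rot: [0.449, -0.506, 0.541, -0.499]
ft_force: [0.4, -0.8, -2.1]
grip_width: 0.0218
```

```bash
python3 -c "
from h import *
st()"
```

```text
t 23.3 p [0.5749 0.3063 0.0437] w 0.0218 F [ 0.4 -0.8 -2.1]
[[-0.098  0.085  0.992]
 [-0.995  0.011 -0.1  ]
 [-0.019 -0.996  0.084]]
q [ 0.505  0.58   0.077  0.987 -0.031  2.174]
```

Emit:
{"fn": "move_arm", "kwargs": {
  "increments": [
    {"grip": 1,"linear": [0,0.05,0],"twist": 0},
    {"grip": 1,"linear": [0,0.03,0],"twist": 0},
    {"grip": 1,"linear": [0,0,0],"twist": 0},
    {"grip": 0,"linear": [0,0,0],"twist": 0},
    {"grip": 0,"linear": [0,0,0],"twist": 0}
  ]
}}

```text
clock: 23.8
eef_pos: [0.581, 0.3078, 0.0307]
tool_rot: [0.446, -0.506, 0.542, -0.501]
ft_force: [0.1, -0.2, 0.7]
grip_width: 0.0501
```

```bash
python3 -c "
from h import *
st()"
```

```text
t 23.8 p [0.581  0.3078 0.0307] w 0.0501 F [ 0.1 -0.2  0.7]
[[-0.1    0.092  0.991]
 [-0.995  0.014 -0.102]
 [-0.024 -0.996  0.09 ]]
q [ 0.503  0.598  0.07   0.955 -0.032  2.174]
```

Emit:
{"fn": "move_arm", "kwargs": {
  "increments": [
    {"grip": 0,"linear": [0,0,0],"twist": 0},
    {"grip": 0,"linear": [0,0,0],"twist": 0},
    {"grip": 0,"linear": [0,-0.2,0],"twist": 0},
    {"grip": 0,"linear": [0,-0.25,0],"twist": 0},
    {"grip": 0,"linear": [0,-0.25,0],"twist": 0}
  ]
}}

```text
clock: 24.3
eef_pos: [0.5635, 0.3034, 0.1667]
tool_rot: [0.451, -0.507, 0.541, -0.496]
ft_force: [0.6, 1.1, 0.3]
grip_width: 0.0854
```

Emit:
{"fn": "move_arm", "kwargs": {
  "increments": [
    {"grip": 0,"linear": [0,-0.25,0],"twist": 0},
    {"grip": 0,"linear": [-0.02,-0.05,-0.15],"twist": 0},
    {"grip": 0,"linear": [-0.02,0,-0.2],"twist": 0},
    {"grip": 0,"linear": [-0.02,0,-0.2],"twist": 0},
    {"grip": 0,"linear": [0,0,-0.05],"twist": -0.07}
  ]
}}

```text
clock: 24.8
eef_pos: [0.4444, 0.3308, 0.2325]
tool_rot: [-0.478, 0.469, -0.51, 0.54]
ft_force: [0.5, 0.2, 0.7]
grip_width: 0.0851
```

Emit:
{"fn": "move_arm", "kwargs": {
  "increments": [
    {"grip": 0,"linear": [0,0,0],"twist": -0.075},
    {"grip": 0,"linear": [0,0,0],"twist": -0.075},
    {"grip": 0,"linear": [0,0,0],"twist": -0.075},
    {"grip": 0,"linear": [0,0,0],"twist": -0.075},
    {"grip": 0,"linear": [0,0,0],"twist": -0.075}
  ]
}}

```text
clock: 25.3
eef_pos: [0.4411, 0.3323, 0.2371]
tool_rot: [-0.629, 0.237, -0.301, 0.676]
ft_force: [-0.8, -0.3, -0.6]
grip_width: 0.0853
```

Emit:
{"fn": "move_arm", "kwargs": {
  "increments": [
    {"grip": 0,"linear": [0,0,0],"twist": -0.075},
    {"grip": 0,"linear": [0,0,0],"twist": -0.075},
    {"grip": 0,"linear": [0,0,0],"twist": -0.075},
    {"grip": 0,"linear": [0,0,0],"twist": -0.075},
    {"grip": 0,"linear": [0,0,0],"twist": -0.03}
  ]
}}

```text
clock: 25.8
eef_pos: [0.441, 0.3327, 0.2403]
tool_rot: [-0.691, 0.003, -0.081, 0.718]
ft_force: [-0.3, 0.0, 0.1]
grip_width: 0.0856
```

```bash
cat > lm.py <<'E'
from h import *
def tools(cn='wrist'):
    im,X=cam(cn)
    hsv=cv2.cvtColor(im,cv2.COLOR_BGR2HSV);Z=X[...,2];H,S=hsv[...,0],hsv[...,1]
    B=(X[...,0]>.36)&(X[...,0]<.65)&(X[...,1]>.23)&(X[...,1]<.41)
    for nm,m in (('scr',(H>22)&(H<35)&(S>120)&(Z>.05)&(Z<.07)),('lift',(H<20)&(S>110)&(Z>.105)&(Z<.13))):
        P=X[m&B]
        if len(P)>20: print(nm,len(P),np.median(P,0).round(4),cv2.minAreaRect(P[:,:2].astype(np.float32)*1000))
    return im,X
E
python3 -c "
from lm import *
st();im,X=tools();cv2.imwrite('pics/w12.png',im)"
```

```text
t 25.8 p [0.441  0.3327 0.2403] w 0.0856 F [-0.3  0.   0.1]
[[ 0.987  0.112  0.115]
 [-0.12   0.031  0.992]
 [ 0.108 -0.993  0.044]]
q [ 0.674  0.242  0.086  1.308 -0.046  0.789]
scr 1007 [0.5756 0.3068 0.0588] ((578.5177001953125, 306.3603820800781), (58.52071762084961, 24.426433563232422), 84.0049819946289)
lift 695 [0.4421 0.3296 0.1178] ((444.40478515625, 329.3799743652344), (18.793737411499023, 25.888790130615234), 84.427734375)
```

Emit:
{"fn": "move_arm", "kwargs": {
  "increments": [
    {"grip": 0,"linear": [-0.07,0,-0.048],"twist": 0},
    {"grip": 0,"linear": [0,0.15,0],"twist": 0},
    {"grip": 0,"linear": [0,0.2,0],"twist": 0},
    {"grip": 0,"linear": [0,0.2,0],"twist": 0},
    {"grip": 0,"linear": [0,0.1,0],"twist": 0}
  ]
}}

```text
clock: 26.35
eef_pos: [0.4449, 0.3328, 0.114]
tool_rot: [-0.686, -0.0, -0.087, 0.722]
ft_force: [-1.0, -0.5, -0.0]
grip_width: 0.0855
```

```bash
python3 -c "
from lm import *
st();im,X=tools();cv2.imwrite('pics/w13.png',im)"
```

```text
t 26.35 p [0.4449 0.3328 0.114 ] w 0.0855 F [-1.  -0.5 -0. ]
[[ 0.985  0.127  0.12 ]
 [-0.126  0.043  0.991]
 [ 0.12  -0.991  0.058]]
q [ 0.669  0.308 -0.166  0.971 -0.045  0.79 ]
scr 1941 [0.5739 0.3067 0.0589] ((578.7313842773438, 306.23773193359375), (58.958961486816406, 25.744626998901367), 84.43924713134766)
lift 1926 [0.4406 0.3299 0.1178] ((444.3514404296875, 329.5589294433594), (19.406885147094727, 26.379085540771484), 83.5042495727539)
```

View pics/w13.png

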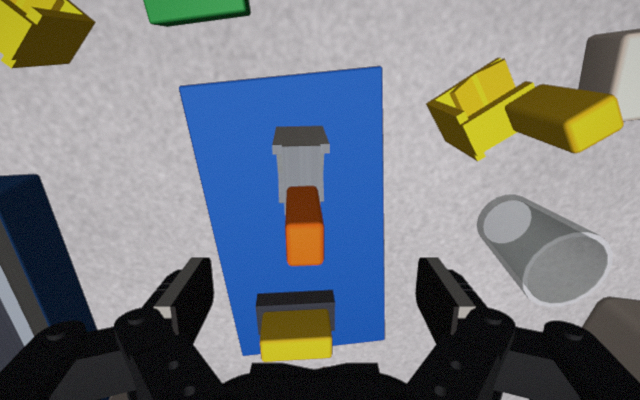

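The wrist view shows the lifter's grip at (304,243), central between the fingers, and the scraper upright at (296,333). Down and grip.

Emit:
{"fn": "move_arm", "kwargs": {
  "increments": [
    {"grip": 0,"linear": [-0.022,0.08,-0.026],"twist": 0},
    {"grip": 0,"linear": [0,0.08,0],"twist": 0},
    {"grip": 0,"linear": [0,0.04,0],"twist": 0},
    {"grip": 1,"linear": [0,0,0],"twist": 0},
    {"grip": 1,"linear": [0,0,0],"twist": 0}
  ]
}}

```text
clock: 26.9
eef_pos: [0.4451, 0.3299, 0.0729]
tool_rot: [-0.686, 0.001, -0.089, 0.722]
ft_force: [-0.7, -0.4, 1.2]
grip_width: 0.0589
```

Emit:
{"fn": "move_arm", "kwargs": {
  "increments": [
    {"grip": 1,"linear": [0,0,0],"twist": 0},
    {"grip": 1,"linear": [0,0,0],"twist": 0},
    {"grip": 1,"linear": [0,0,0],"twist": 0},
    {"grip": 1,"linear": [0,0,0],"twist": 0},
    {"grip": 1,"linear": [0,0,0],"twist": 0}
  ]
}}

```text
clock: 27.4
eef_pos: [0.4465, 0.3312, 0.0762]
tool_rot: [-0.685, 0.0, -0.09, 0.723]
ft_force: [0.8, 0.4, -0.9]
grip_width: 0.0192
```

```bash
python3 -c "
from h import *
st()"
```

```text
t 27.4 p [0.4465 0.3312 0.0762] w 0.0192 F [ 0.8  0.4 -0.9]
[[ 0.984  0.13   0.124]
 [-0.13   0.045  0.99 ]
 [ 0.123 -0.99   0.062]]
q [ 0.664  0.342 -0.226  0.872 -0.045  0.79 ]
```

Emit:
{"fn": "move_arm", "kwargs": {
  "increments": [
    {"grip": 1,"linear": [0,-0.1,0],"twist": 0},
    {"grip": 1,"linear": [0,-0.22,0],"twist": 0},
    {"grip": 1,"linear": [0,-0.23,0],"twist": 0},
    {"grip": 1,"linear": [0,-0.22,0],"twist": 0},
    {"grip": 1,"linear": [0.02,-0.01,-0.1],"twist": 0}
  ]
}}

```text
clock: 27.9
eef_pos: [0.4248, 0.3032, 0.2316]
tool_rot: [-0.687, 0.002, -0.087, 0.721]
ft_force: [-0.2, 1.4, -1.7]
grip_width: 0.0185
```

Emit:
{"fn": "move_arm", "kwargs": {
  "increments": [
    {"grip": 1,"linear": [0.024,-0.012,-0.21],"twist": 0},
    {"grip": 1,"linear": [0.024,-0.012,-0.21],"twist": 0},
    {"grip": 1,"linear": [0.024,-0.012,-0.21],"twist": 0},
    {"grip": 1,"linear": [0.024,-0.012,-0.21],"twist": 0},
    {"grip": 1,"linear": [0.024,-0.012,-0.21],"twist": 0}
  ]
}}

```text
clock: 28.4
eef_pos: [0.422, 0.0888, 0.2364]
tool_rot: [-0.686, -0.003, -0.085, 0.723]
ft_force: [1.3, 0.1, -1.1]
grip_width: 0.0186
```

Emit:
{"fn": "move_arm", "kwargs": {
  "increments": [
    {"grip": 1,"linear": [0.024,-0.012,-0.21],"twist": 0},
    {"grip": 1,"linear": [0.024,-0.012,-0.21],"twist": 0},
    {"grip": 1,"linear": [0.024,-0.012,-0.21],"twist": 0},
    {"grip": 1,"linear": [0.024,-0.012,-0.21],"twist": 0},
    {"grip": 1,"linear": [0.024,-0.012,-0.21],"twist": 0}
  ]
}}

```text
clock: 28.9
eef_pos: [0.4178, -0.1311, 0.2392]
tool_rot: [-0.686, -0.004, -0.085, 0.722]
ft_force: [2.2, -0.4, -1.8]
grip_width: 0.0184
```

```bash
python3 -c "
from h import *
st()"
```

```text
t 28.9 p [ 0.4178 -0.1311  0.2392] w 0.0184 F [ 2.2 -0.4 -1.8]
[[ 0.985  0.129  0.111]
 [-0.117  0.044  0.992]
 [ 0.123 -0.991  0.058]]
q [-0.37   0.014 -0.184  1.268  0.088 -0.251]
```

Emit:
{"fn": "move_arm", "kwargs": {
  "increments": [
    {"grip": 1,"linear": [0.022,-0.012,-0.21],"twist": 0},
    {"grip": 1,"linear": [0.022,-0.012,-0.21],"twist": 0},
    {"grip": 1,"linear": [0.022,-0.012,-0.21],"twist": 0},
    {"grip": 1,"linear": [0.022,-0.01,-0.19],"twist": 0},
    {"grip": 1,"linear": [0.01,-0.006,-0.1],"twist": 0}
  ]
}}

```text
clock: 29.4
eef_pos: [0.4124, -0.3269, 0.2403]
tool_rot: [-0.686, -0.003, -0.087, 0.722]
ft_force: [0.4, 0.6, -1.4]
grip_width: 0.0186
```

Emit:
{"fn": "move_arm", "kwargs": {
  "increments": [
    {"grip": 1,"linear": [0,0,0],"twist": 0},
    {"grip": 1,"linear": [0,0.15,0],"twist": 0},
    {"grip": 1,"linear": [0,0.15,0],"twist": 0},
    {"grip": 1,"linear": [0,0.1,0],"twist": 0},
    {"grip": 1,"linear": [0,0,0],"twist": 0}
  ]
}}

```text
clock: 29.9
eef_pos: [0.4221, -0.3248, 0.1579]
tool_rot: [-0.686, -0.001, -0.089, 0.722]
ft_force: [-0.1, 0.2, -2.1]
grip_width: 0.0186
```

```bash
python3 - <<'E'
from h import *
st()
im,X=cam('top');Z=X[...,2];v,u=np.mgrid[:400,:640]
m=(u>350)&(u<420)&(v>172)&(v<240)&(Z>.02)&(Z<.12)
P=X[m&(X[...,0]>.48)&(Z>.05)];print('bar',len(P),np.median(P,0).round(4),cv2.minAreaRect(P[:,:2].astype(np.float32)*1000))
P=X[m&(Z<.045)];print('lid',len(P),cv2.minAreaRect(P[:,:2].astype(np.float32)*1000))
for n in ('scene','wrist'):
    im,X=cam(n); np.savez(n+'14.npz',im=im,X=X)
    cv2.imwrite(f'pics/{n}14.png',im if n=='wrist' else cv2.resize(im[100:240,180:340],None,fx=4,fy=4,interpolation=cv2.INTER_CUBIC))
Z=X[...,2];m=(Z>.055)&(Z<.075)&(X[...,0]>.47)&(X[...,0]<.52)&(X[...,1]>-.38)&(X[...,1]<-.26)
P=X[m]
if len(P)>10: print('wrist bar',len(P),np.median(P,0).round(4),cv2.minAreaRect(P[:,:2].astype(np.float32)*1000))
E
python3 -c "
import cv2,numpy as np
a=cv2.imread('pics/scene14.png');b=cv2.imread('pics/wrist14.png')
b=cv2.resize(b[100:400,140:500],(360,300));a=cv2.resize(a,(440,385))
c=np.zeros((385,800,3),np.uint8);c[:,:440]=a;c[:300,440:]=b;cv2.imwrite('pics/c14.png',c)"
```

```text
t 29.9 p [ 0.4221 -0.3248  0.1579] w 0.0186 F [-0.1  0.2 -2.1]
[[ 0.984  0.129  0.12 ]
 [-0.127  0.043  0.991]
 [ 0.123 -0.991  0.059]]
q [-0.729  0.274 -0.089  1.14   0.118 -0.6  ]
bar 42 [ 0.4955 -0.3238  0.0691] ((494.910400390625, -325.16217041015625), (74.700439453125, 7.981709003448486), 82.91805267333984)
lid 954 ((495.3383483886719, -326.398681640625), (130.94058227539062, 130.56300354003906), 84.3021240234375)
wrist bar 174 [ 0.4915 -0.2936  0.0652] ((489.2669982910156, -326.4398498535156), (77.10720825195312, 6.261009216308594), 82.03089904785156)
```

View pics/c14.png

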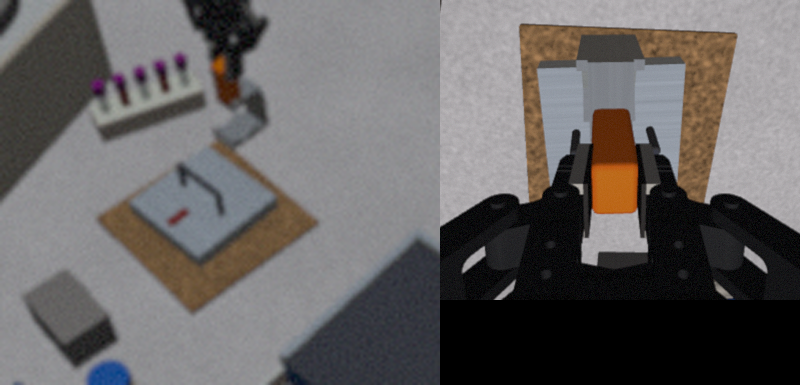

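The composite shows the lifter behind the lid and central between the bar's legs. Descending to insertion height.

Emit:
{"fn": "move_arm", "kwargs": {
  "increments": [
    {"grip": 1,"linear": [0,0.08,0.025],"twist": 0},
    {"grip": 1,"linear": [0,0.08,0],"twist": 0},
    {"grip": 1,"linear": [0,0.06,0],"twist": 0},
    {"grip": 1,"linear": [0,0.01,0],"twist": 0},
    {"grip": 1,"linear": [0,0,0],"twist": 0}
  ]
}}

```text
clock: 30.55
eef_pos: [0.436, -0.3235, 0.1243]
tool_rot: [-0.691, -0.008, -0.095, 0.717]
ft_force: [0.7, -0.8, -1.2]
grip_width: 0.0184
```

Run:
```python
from h import *
st()
im,X=cam('scene');Z=X[...,2]
# lifter foot & lid heights seen by scene cam
m=(abs(X[...,0]-.44)<.05)&(abs(X[...,1]+.32)<.025)&(Z>.03)&(Z<.1)
P=X[m]
for x in np.arange(.39,.49,.01):
    Q=P[abs(P[:,0]-x)<.005]
    if len(Q): print(round(x,3),len(Q),'z',np.sort(Q[:,2])[[0,len(Q)//2,-1]].round(3),'y',Q[:,1].mean().round(3))
```

```text
t 30.55 p [ 0.436  -0.3235  0.1243] w 0.0184 F [ 0.7 -0.8 -1.2]
[[ 0.982  0.147  0.119]
 [-0.124  0.028  0.992]
 [ 0.142 -0.989  0.046]]
q [-0.709  0.299 -0.15   1.028  0.117 -0.581]
0.4 38 z [0.053 0.069 0.095] y -0.316
0.41 36 z [0.05  0.06  0.099] y -0.314
0.42 28 z [0.055 0.062 0.069] y -0.32
0.43 34 z [0.03  0.059 0.063] y -0.319
0.44 29 z [0.03  0.058 0.062] y -0.316
0.45 37 z [0.03  0.06  0.068] y -0.321
0.46 35 z [0.03  0.055 0.067] y -0.321
0.47 11 z [0.03  0.031 0.032] y -0.31
0.48 7 z [0.03  0.031 0.033] y -0.315
```

Emit:
{"fn": "move_arm", "kwargs": {
  "increments": [
    {"grip": 1,"linear": [-0.02,0.04,0],"twist": 0},
    {"grip": 1,"linear": [0,0.03,0],"twist": 0},
    {"grip": 1,"linear": [0,0,0],"twist": 0},
    {"grip": 1,"linear": [0,0,0],"twist": 0},
    {"grip": 1,"linear": [0,0,0],"twist": 0}
  ]
}}

```text
clock: 31.1
eef_pos: [0.4345, -0.3236, 0.1105]
tool_rot: [-0.691, -0.009, -0.096, 0.716]
ft_force: [-0.0, -0.8, -1.6]
grip_width: 0.0184
```

Run:
```python
from h import *
st()
im,X=cam('scene');Z=X[...,2]
m=(abs(X[...,0]-.44)<.05)&(abs(X[...,1]+.32)<.025)&(Z>.036)&(Z<.1)
P=X[m]
for x in np.arange(.39,.50,.01):
    Q=P[abs(P[:,0]-x)<.005]
    if len(Q): print(round(x,3),len(Q),'z',np.sort(Q[:,2])[[0,len(Q)//2,-1]].round(3),'y',Q[:,1].min().round(3),Q[:,1].max().round(3))
```

```text
t 31.1 p [ 0.4345 -0.3236  0.1105] w 0.0184 F [-0.  -0.8 -1.6]
[[ 0.982  0.149  0.12 ]
 [-0.125  0.026  0.992]
 [ 0.145 -0.989  0.044]]
q [-0.711  0.307 -0.177  0.99   0.117 -0.582]
0.4 79 z [0.037 0.064 0.099] y -0.336 -0.301
0.41 29 z [0.04  0.091 0.099] y -0.333 -0.301
0.42 44 z [0.042 0.05  0.099] y -0.342 -0.302
0.43 34 z [0.04  0.044 0.097] y -0.342 -0.304
0.44 30 z [0.039 0.047 0.1  ] y -0.341 -0.307
0.45 32 z [0.037 0.049 0.099] y -0.341 -0.307
0.46 12 z [0.039 0.048 0.054] y -0.338 -0.308
0.49 1 z [0.065 0.065 0.065] y -0.319 -0.319
```

Emit:
{"fn": "move_arm", "kwargs": {
  "increments": [
    {"grip": 1,"linear": [0.05,0.008,0.005],"twist": 0},
    {"grip": 1,"linear": [0.06,0.009,0.005],"twist": 0},
    {"grip": 1,"linear": [0.06,0.01,0.005],"twist": 0},
    {"grip": 1,"linear": [0.06,0.01,0.005],"twist": 0},
    {"grip": 1,"linear": [0.06,0.01,0.005],"twist": 0}
  ]
}}

```text
clock: 31.65
eef_pos: [0.4985, -0.3263, 0.1106]
tool_rot: [-0.692, -0.009, -0.096, 0.716]
ft_force: [1.2, 1.1, -0.5]
grip_width: 0.0186
```

Run:
```python
from h import *
st()
im,X=cam('top');Z=X[...,2];v,u=np.mgrid[:400,:640]
m=(u>350)&(u<420)&(v>172)&(v<240)&(Z>.02)&(Z<.045)&(X[...,0]>.51)
P=X[m];print('lid front part',len(P),cv2.minAreaRect(P[:,:2].astype(np.float32)*1000))
```

```text
t 31.65 p [ 0.4985 -0.3263  0.1106] w 0.0186 F [ 1.2  1.1 -0.5]
[[ 0.981  0.151  0.121]
 [-0.126  0.025  0.992]
 [ 0.146 -0.988  0.043]]
q [-0.64   0.399 -0.041  1.024  0.11  -0.51 ]
lid front part 280 ((538.0269165039062, -330.6585693359375), (51.48571014404297, 132.24588012695312), 0.46471965312957764)
```

Emit:
{"fn": "move_arm", "kwargs": {
  "increments": [
    {"grip": 1,"linear": [0.004,-0.03,0.001],"twist": 0},
    {"grip": 1,"linear": [0.004,-0.03,0.001],"twist": 0},
    {"grip": 1,"linear": [0.004,-0.03,0.001],"twist": 0},
    {"grip": 1,"linear": [0.004,-0.03,0.001],"twist": 0},
    {"grip": 1,"linear": [0,0,0],"twist": 0}
  ]
}}

```text
clock: 32.2
eef_pos: [0.4995, -0.3253, 0.1349]
tool_rot: [-0.691, -0.009, -0.095, 0.717]
ft_force: [-0.5, 0.3, -4.3]
grip_width: 0.0187
```

```bash
cat > lid.py <<'E'
from h import *
def plane(c):
    im,X=cam(c);Z=X[...,2];return im,X
E
python3 - <<'E'
from h import *
o,M=st();p=o['eef_pos']
for c in('scene','top'):
    im,X=cam(c);Z=X[...,2]
    m=(abs(X[...,0]-p[0])<.075)&(abs(X[...,1]-p[1])<.075)&(Z>.02)&(Z<.048);P=X[m]
    A=np.c_[P[:,:2]-p[:2],np.ones(len(P))];
    for _ in range(4):
        k=np.linalg.lstsq(A,P[:,2],rcond=None)[0];r=abs(A@k-P[:,2]);g=r<.004;A=A[g];P=P[g]
    print(c,len(P),'slopes',k[:2].round(3),'z',k[2].round(4),cv2.minAreaRect(P[:,:2].astype(np.float32)*1000))
E
```

```text
t 32.2 p [ 0.4995 -0.3253  0.1349] w 0.0187 F [-0.5  0.3 -4.3]
[[ 0.982  0.148  0.118]
 [-0.123  0.027  0.992]
 [ 0.144 -0.989  0.045]]
q [-0.638  0.383  0.002  1.086  0.11  -0.51 ]
scene 724 slopes [-0.066  0.011] z 0.0383 ((488.35614013671875, -326.7689514160156), (133.57130432128906, 131.818115234375), 84.13088989257812)
top 498 slopes [-0.06   0.015] z 0.0383 ((491.2735900878906, -322.19482421875), (125.28657531738281, 129.8095245361328), 85.75322723388672)
```

Hooked again, with Fz −4.3 N. The lid is 0.06 rad nose-down, which is acceptable. Raising it and carrying it to the plate.

Emit:
{"fn": "move_arm", "kwargs": {
  "increments": [
    {"grip": 1,"linear": [0.008,-0.05,0.002],"twist": 0},
    {"grip": 1,"linear": [0.014,-0.09,0.004],"twist": 0},
    {"grip": 1,"linear": [0.016,-0.11,0.005],"twist": 0},
    {"grip": 1,"linear": [0.016,-0.11,0.005],"twist": 0},
    {"grip": 1,"linear": [0.015,-0.1,0.005],"twist": 0}
  ]
}}

```text
clock: 32.8
eef_pos: [0.4953, -0.3228, 0.2255]
tool_rot: [-0.688, -0.004, -0.091, 0.72]
ft_force: [1.0, -0.9, -4.8]
grip_width: 0.0183
```

Emit:
{"fn": "move_arm", "kwargs": {
  "increments": [
    {"grip": 1,"linear": [0.01,-0.06,0.003],"twist": 0},
    {"grip": 1,"linear": [0,0,0],"twist": 0},
    {"grip": 1,"linear": [0.001,0.001,0.03],"twist": 0},
    {"grip": 1,"linear": [0.002,0.003,0.06],"twist": 0},
    {"grip": 1,"linear": [0.003,0.005,0.09],"twist": 0}
  ]
}}

```text
clock: 33.3
eef_pos: [0.5017, -0.2881, 0.2412]
tool_rot: [-0.689, -0.004, -0.094, 0.718]
ft_force: [0.2, 1.1, -5.5]
grip_width: 0.0187
```

Emit:
{"fn": "move_arm", "kwargs": {
  "increments": [
    {"grip": 1,"linear": [0.004,0.005,0.11],"twist": 0},
    {"grip": 1,"linear": [0.004,0.005,0.11],"twist": 0},
    {"grip": 1,"linear": [0.004,0.005,0.11],"twist": 0},
    {"grip": 1,"linear": [0.004,0.005,0.11],"twist": 0},
    {"grip": 1,"linear": [0.004,0.005,0.11],"twist": 0}
  ]
}}

```text
clock: 33.8
eef_pos: [0.5162, -0.1691, 0.2359]
tool_rot: [-0.687, 0.001, -0.089, 0.721]
ft_force: [0.2, -0.4, -5.7]
grip_width: 0.0185
```

Run:
```python
from h import *
o,M=st();p=o['eef_pos'];t=np.array([.556,.021,p[2]])
print('rem tool units',(M.T@(t-p)/.2).round(3))
```

```text
t 33.8 p [ 0.5162 -0.1691  0.2359] w 0.0185 F [ 0.2 -0.4 -5.7]
[[ 0.984  0.128  0.124]
 [-0.13   0.041  0.991]
 [ 0.122 -0.991  0.057]]
q [-0.367  0.226  0.052  1.291  0.084 -0.235]
rem tool units [0.072 0.064 0.966]
```

Emit:
{"fn": "move_arm", "kwargs": {
  "increments": [
    {"grip": 1,"linear": [0.008,0.006,0.11],"twist": 0},
    {"grip": 1,"linear": [0.008,0.006,0.11],"twist": 0},
    {"grip": 1,"linear": [0.008,0.006,0.11],"twist": 0},
    {"grip": 1,"linear": [0.008,0.006,0.11],"twist": 0},
    {"grip": 1,"linear": [0.008,0.006,0.11],"twist": 0}
  ]
}}

```text
clock: 34.3
eef_pos: [0.5328, -0.0495, 0.2312]
tool_rot: [-0.685, 0.004, -0.084, 0.724]
ft_force: [-0.4, -0.8, -5.6]
grip_width: 0.0185
```

Emit:
{"fn": "move_arm", "kwargs": {
  "increments": [
    {"grip": 1,"linear": [0.008,0.006,0.11],"twist": 0},
    {"grip": 1,"linear": [0.008,0.006,0.1],"twist": 0},
    {"grip": 1,"linear": [0.004,0.005,0.07],"twist": 0},
    {"grip": 1,"linear": [0.002,0.002,0.03],"twist": 0},
    {"grip": 1,"linear": [0,0,0],"twist": 0}
  ]
}}

```text
clock: 34.8
eef_pos: [0.5393, 0.0224, 0.2261]
tool_rot: [-0.684, 0.005, -0.077, 0.725]
ft_force: [-0.8, -1.0, -5.0]
grip_width: 0.0186
```

```bash
cat > lidfit.py <<'E'
from h import *
def fit(lo,hi,c='top'):
    p=bot.get_obs()['eef_pos']
    im,X=cam(c);Z=X[...,2]
    m=(abs(X[...,0]-p[0])<.085)&(abs(X[...,1]-p[1])<.085)&(Z>lo)&(Z<hi);P=X[m]
    A=np.c_[P[:,:2]-p[:2],np.ones(len(P))]
    for _ in range(4):
        k=np.linalg.lstsq(A,P[:,2],rcond=None)[0];r=abs(A@k-P[:,2]);g=r<.006;A=A[g];P=P[g]
    print(c,len(P),'slopes',k[:2].round(3),'z at tcp',k[2].round(4),cv2.minAreaRect(P[:,:2].astype(np.float32)*1000))
E
python3 - <<'E'
from lidfit import *
o,M=st();z=o['eef_pos'][2]-.097
fit(z-.013,z+.013,'scene');fit(z-.013,z+.013,'top')
print('down unit',(M.T@[0,0,-1]).round(3))
D=np.load('t7.npz');X=D['X'];Z=X[...,2];v,u=np.mgrid[:400,:640]
m=(u>260)&(u<335)&(v>140)&(v<240)&(Z>.025)&(Z<.08);P=X[m];print('hotplate',cv2.minAreaRect(P[:,:2].astype(np.float32)*1000))
m=m&(Z>.05);P=X[m];print('plate only',cv2.minAreaRect(P[:,:2].astype(np.float32)*1000))
E
```

```text
t 34.8 p [0.5393 0.0224 0.2261] w 0.0186 F [-0.8 -1.  -5. ]
[[ 0.988  0.104  0.112]
 [-0.118  0.053  0.992]
 [ 0.098 -0.993  0.064]]
q [0.01  0.223 0.025 1.268 0.051 0.129]
scene 1301 slopes [-0.042  0.031] z at tcp 0.1303 ((526.640869140625, 22.30504608154297), (131.75746154785156, 131.0146484375), 84.03008270263672)
top 15 slopes [-0.1  -0.04] z at tcp 0.1311 ((495.87896728515625, 90.57600402832031), (3.862513542175293, 47.72438430786133), 89.74755096435547)
down unit [-0.098  0.993 -0.064]
hotplate ((564.138671875, 19.514122009277344), (200.14491271972656, 332.4776611328125), 84.95421600341797)
plate only ((566.442626953125, 19.30370330810547), (200.14381408691406, 314.5528564453125), 84.95122528076172)
```

Emit:
{"fn": "move_arm", "kwargs": {
  "increments": [
    {"grip": 1,"linear": [0.015,0.025,0],"twist": 0},
    {"grip": 1,"linear": [0.02,0.035,0],"twist": 0},
    {"grip": 1,"linear": [0.02,0.04,0],"twist": 0},
    {"grip": 1,"linear": [0.02,0.035,0],"twist": 0},
    {"grip": 1,"linear": [0.015,0.02,0],"twist": 0}
  ]
}}

```text
clock: 35.4
eef_pos: [0.5619, 0.0174, 0.1948]
tool_rot: [-0.685, 0.007, -0.079, 0.725]
ft_force: [0.0, -0.6, -6.0]
grip_width: 0.0186
```

Run:
```python
from lidfit import *
o,M=st();z=o['eef_pos'][2]-.097
fit(z-.015,z+.015,'scene')
print('down unit',(M.T@[0,0,-1]).round(3))
```

```text
t 35.4 p [0.5619 0.0174 0.1948] w 0.0186 F [ 0.  -0.6 -6. ]
[[ 0.987  0.105  0.119]
 [-0.124  0.05   0.991]
 [ 0.098 -0.993  0.063]]
q [0.002 0.28  0.019 1.204 0.05  0.127]
scene 1257 slopes [-0.01   0.026] z at tcp 0.0996 ((549.405517578125, 17.872833251953125), (131.80589294433594, 133.70980834960938), 83.31417083740234)
down unit [-0.098  0.993 -0.063]
```

Emit:
{"fn": "move_arm", "kwargs": {
  "increments": [
    {"grip": 1,"linear": [-0.003,0.035,0.002],"twist": 0},
    {"grip": 1,"linear": [-0.003,0.035,0.002],"twist": 0},
    {"grip": 1,"linear": [-0.003,0.035,-0.002],"twist": 0},
    {"grip": 1,"linear": [-0.003,0.035,-0.002],"twist": 0},
    {"grip": 1,"linear": [-0.003,0.025,-0.002],"twist": 0}
  ]
}}

```text
clock: 35.95
eef_pos: [0.5646, 0.0193, 0.1606]
tool_rot: [-0.684, 0.005, -0.081, 0.725]
ft_force: [-0.4, 1.2, -1.6]
grip_width: 0.0183
```

Run:
```python
from lidfit import *
o,M=st()
fit(.076,.095,'scene')
print('back unit',(M.T@[-.9945,.1045,0]).round(3),'down',(M.T@[0,0,-1]).round(3))
```

```text
t 35.95 p [0.5646 0.0193 0.1606] w 0.0183 F [-0.4  1.2 -1.6]
[[ 0.987  0.11   0.118]
 [-0.124  0.051  0.991]
 [ 0.103 -0.993  0.064]]
q [ 0.005  0.301 -0.043  1.116  0.05   0.13 ]
scene 1194 slopes [-0.    -0.002] z at tcp 0.0813 ((552.4891967773438, 18.126220703125), (131.83526611328125, 132.24314880371094), 83.00125885009766)
back unit [-0.994 -0.104 -0.014] down [-0.103  0.993 -0.064]
```

The lid is flat on the plate, with its top at 81 mm and zero slope, centred about 6 mm fore and −3 mm sideways. The weight is off the lifter, so I'll withdraw it.

Emit:
{"fn": "move_arm", "kwargs": {
  "increments": [
    {"grip": 1,"linear": [-0.05,-0.005,-0.001],"twist": 0},
    {"grip": 1,"linear": [-0.07,-0.007,-0.001],"twist": 0},
    {"grip": 1,"linear": [-0.07,-0.007,-0.001],"twist": 0},
    {"grip": 1,"linear": [-0.07,-0.007,-0.001],"twist": 0},
    {"grip": 1,"linear": [-0.07,-0.007,-0.001],"twist": 0}
  ]
}}

```text
clock: 36.5
eef_pos: [0.4962, 0.0265, 0.1613]
tool_rot: [-0.684, 0.004, -0.082, 0.725]
ft_force: [-0.1, -0.0, -0.6]
grip_width: 0.0189
```

Run:
```python
from lidfit import *
o,M=st();fit(.076,.095,'scene')
```

```text
t 36.5 p [0.4962 0.0265 0.1613] w 0.0189 F [-0.1 -0.  -0.6]
[[ 0.987  0.113  0.119]
 [-0.125  0.051  0.991]
 [ 0.106 -0.992  0.064]]
q [ 0.021  0.167 -0.218  1.071  0.048  0.147]
scene 1010 slopes [-0.004 -0.003] z at tcp 0.0814 ((537.8198852539062, 20.05209732055664), (131.81529235839844, 100.71965789794922), 83.46105194091797)
```

Emit:
{"fn": "move_arm", "kwargs": {
  "increments": [
    {"grip": 1,"linear": [0,-0.1,0.006],"twist": 0},
    {"grip": 1,"linear": [0,-0.15,0.01],"twist": 0},
    {"grip": 1,"linear": [0,-0.1,0.01],"twist": 0},
    {"grip": 1,"linear": [-0.05,0,0.12],"twist": 0},
    {"grip": 1,"linear": [-0.055,0.006,0.19],"twist": 0}
  ]
}}

```text
clock: 37.05
eef_pos: [0.472, 0.0907, 0.237]
tool_rot: [-0.684, 0.006, -0.085, 0.724]
ft_force: [0.7, -0.4, -1.6]
grip_width: 0.0186
```

Emit:
{"fn": "move_arm", "kwargs": {
  "increments": [
    {"grip": 1,"linear": [-0.055,0.006,0.19],"twist": 0},
    {"grip": 1,"linear": [-0.055,0.006,0.19],"twist": 0},
    {"grip": 1,"linear": [-0.055,0.006,0.19],"twist": 0},
    {"grip": 1,"linear": [-0.055,0.006,0.19],"twist": 0},
    {"grip": 1,"linear": [-0.055,0.006,0.19],"twist": 0}
  ]
}}

```text
clock: 37.55
eef_pos: [0.4423, 0.293, 0.2425]
tool_rot: [-0.682, 0.004, -0.09, 0.726]
ft_force: [0.6, 0.0, -2.0]
grip_width: 0.0187
```

Run:
```python
from h import *
o,M=st();p=o['eef_pos']
print('rem',(M.T@(np.array([.4465,.331,.079])-p)/.2).round(3),'down',(M.T@[0,0,-1]).round(3))
```

```text
t 37.55 p [0.4423 0.293  0.2425] w 0.0187 F [ 0.6  0.  -2. ]
[[ 0.984  0.126  0.129]
 [-0.137  0.054  0.989]
 [ 0.118 -0.991  0.07 ]]
q [ 0.602  0.175  0.004  1.265 -0.027  0.734]
rem [-0.102  0.823  0.133] down [-0.118  0.991 -0.07 ]
```

Emit:
{"fn": "move_arm", "kwargs": {
  "increments": [
    {"grip": 1,"linear": [-0.02,0.12,0.06],"twist": 0},
    {"grip": 1,"linear": [-0.02,0.18,0.04],"twist": 0},
    {"grip": 1,"linear": [-0.02,0.18,0.03],"twist": 0},
    {"grip": 1,"linear": [-0.02,0.15,0],"twist": 0},
    {"grip": 1,"linear": [-0.01,0.08,0],"twist": 0}
  ]
}}

```text
clock: 38.05
eef_pos: [0.4484, 0.3415, 0.1048]
tool_rot: [-0.677, -0.004, -0.091, 0.731]
ft_force: [-1.3, 0.0, -1.1]
grip_width: 0.0185
```

Run:
```python
from h import *
o,M=st();p=o['eef_pos']
print('rem',(M.T@(np.array([.4465,.331,.077])-p)/.2).round(3),'down',(M.T@[0,0,-1]).round(3))
```

```text
t 38.05 p [0.4484 0.3415 0.1048] w 0.0185 F [-1.3  0.  -1.1]
[[ 0.983  0.139  0.117]
 [-0.128  0.068  0.99 ]
 [ 0.13  -0.988  0.084]]
q [ 0.67   0.312 -0.189  0.918 -0.033  0.791]
rem [-0.021  0.133 -0.065] down [-0.13   0.988 -0.084]
```

Emit:
{"fn": "move_arm", "kwargs": {
  "increments": [
    {"grip": 1,"linear": [-0.008,0.045,-0.025],"twist": 0},
    {"grip": 1,"linear": [-0.007,0.045,-0.02],"twist": 0},
    {"grip": 1,"linear": [-0.006,0.035,-0.015],"twist": 0},
    {"grip": 1,"linear": [0,0.01,0],"twist": 0},
    {"grip": 1,"linear": [0,0,0],"twist": 0}
  ]
}}

```text
clock: 38.55
eef_pos: [0.4474, 0.3317, 0.0775]
tool_rot: [-0.675, -0.005, -0.092, 0.732]
ft_force: [-0.2, 0.5, -1.3]
grip_width: 0.0188
```

```bash
python3 -c "
from h import *
st()"
```

```text
t 38.55 p [0.4474 0.3317 0.0775] w 0.0188 F [-0.2  0.5 -1.3]
[[ 0.983  0.142  0.117]
 [-0.128  0.071  0.989]
 [ 0.132 -0.987  0.088]]
q [ 0.656  0.325 -0.252  0.838 -0.031  0.777]
```

Emit:
{"fn": "move_arm", "kwargs": {
  "increments": [
    {"grip": 1,"linear": [0,0.006,0],"twist": 0},
    {"grip": 0.7,"linear": [0,0,0],"twist": 0},
    {"grip": 0.4,"linear": [0,0,0],"twist": 0},
    {"grip": 0,"linear": [0,0,0],"twist": 0},
    {"grip": 0,"linear": [0,0,0],"twist": 0}
  ]
}}

```text
clock: 39.05
eef_pos: [0.4501, 0.3327, 0.0793]
tool_rot: [-0.674, -0.007, -0.095, 0.733]
ft_force: [0.1, -0.4, -0.5]
grip_width: 0.0681
```

Emit:
{"fn": "move_arm", "kwargs": {
  "increments": [
    {"grip": 0,"linear": [0,0,0],"twist": 0},
    {"grip": 0,"linear": [0.01,-0.08,0.007],"twist": 0},
    {"grip": 0,"linear": [0.02,-0.15,0.014],"twist": 0},
    {"grip": 0,"linear": [0.025,-0.2,0.018],"twist": 0},
    {"grip": 0,"linear": [0.025,-0.2,0.018],"twist": 0}
  ]
}}

```text
clock: 39.55
eef_pos: [0.444, 0.3291, 0.2021]
tool_rot: [-0.678, -0.002, -0.09, 0.729]
ft_force: [0.1, 0.5, -0.7]
grip_width: 0.085
```

Emit:
{"fn": "move_arm", "kwargs": {
  "increments": [
    {"grip": 0,"linear": [-0.2,-0.1,0],"twist": 0},
    {"grip": 0,"linear": [-0.2,0,0.05],"twist": 0},
    {"grip": 0,"linear": [-0.2,0,0.1],"twist": 0},
    {"grip": 0,"linear": [-0.1,0,0.1],"twist": 0},
    {"grip": 0,"linear": [0,0,0],"twist": 0}
  ]
}}

```text
clock: 40.05
eef_pos: [0.311, 0.4009, 0.2183]
tool_rot: [-0.672, -0.005, -0.096, 0.734]
ft_force: [0.2, -0.3, 0.5]
grip_width: 0.0856
```

Run:
```python
from lm import *
o,M=st()
for c in('top','scene'):
    print(c);im,X=tools(c);Z=X[...,2]
    cv2.imwrite(f'pics/{c}20.png',im)
    m=(abs(X[...,0]-.55)<.085)&(abs(X[...,1]-.02)<.085)&(Z>.075)&(Z<.09);P=X[m]
    k=np.linalg.lstsq(np.c_[P[:,:2],np.ones(len(P))],P[:,2],rcond=None)[0]
    print('lid',len(P),P[:,2].mean().round(4),'slope',k[:2].round(3),cv2.minAreaRect(P[:,:2].astype(np.float32)*1000))
    a=np.radians(-5);Rm=np.array([[np.cos(a),-np.sin(a)],[np.sin(a),np.cos(a)]])
    hsv=cv2.cvtColor(im,cv2.COLOR_BGR2HSV);H,S=hsv[...,0],hsv[...,1]
    xp=(X[...,:2]-[.5466,.0211])@Rm
    m=((H>8)&(H<34)&(S>90)&(xp[...,0]>-.14)&(xp[...,0]<.19)&(abs(xp[...,1])<.11)).astype(np.uint8)
    n,L,s,C=cv2.connectedComponentsWithStats(m)
    for i in range(1,n): print('chip',s[i,4],np.median(xp[L==i],0).round(3),np.median(Z[L==i]).round(3))
a=cv2.imread('pics/top20.png')[110:250,170:440];b=cv2.imread('pics/scene20.png')[100:330,180:520]
a=cv2.resize(a,(800,415)) ; b=cv2.resize(b,(800,541));a=cv2.resize(a,(560,290));b=cv2.resize(b,(450,304))
c=np.zeros((596,560,3),np.uint8);c[:290]=a;c[290:594,:450]=b;cv2.imwrite('pics/fin.png',cv2.convertScaleAbs(c,alpha=1.3))
```

```text
t 40.05 p [0.311  0.4009 0.2183] w 0.0856 F [ 0.2 -0.3  0.5]
[[ 0.981  0.148  0.122]
 [-0.134  0.077  0.988]
 [ 0.137 -0.986  0.096]]
q [ 0.961  0.125 -0.122  1.174 -0.077  1.085]
top
scr 81 [0.5798 0.3024 0.0588] ((580.6720581054688, 303.7149658203125), (54.136661529541016, 20.230152130126953), 84.27702331542969)
lift 32 [0.4488 0.331  0.1164] ((450.2060546875, 332.05828857421875), (15.306010246276855, 22.024431228637695), 76.56787872314453)
lid 1096 0.0819 slope [-0.001  0.002] ((555.7924194335938, 19.602745056152344), (129.53358459472656, 130.87753295898438), 82.66189575195312)
chip 9 [0.112 0.027] 0.025
chip 9 [ 0.113 -0.029] 0.028
chip 13 [ 0.109 -0.065] 0.015
scene
scr 190 [0.5827 0.3062 0.0578] ((580.775146484375, 305.5760498046875), (58.66901779174805, 23.32219696044922), 83.69032287597656)
lift 70 [0.4535 0.3334 0.1165] ((450.08349609375, 333.6580810546875), (18.13854217529297, 25.950164794921875), 84.99897003173828)
lid 1651 0.0813 slope [-0.001 -0.003] ((552.599853515625, 18.066627502441406), (132.7716827392578, 132.69801330566406), 82.20304870605469)
chip 27 [ 0.106 -0.063] 0.014
chip 15 [ 0.115 -0.025] 0.029
chip 22 [0.111 0.029] 0.027
```

View pics/fin.png

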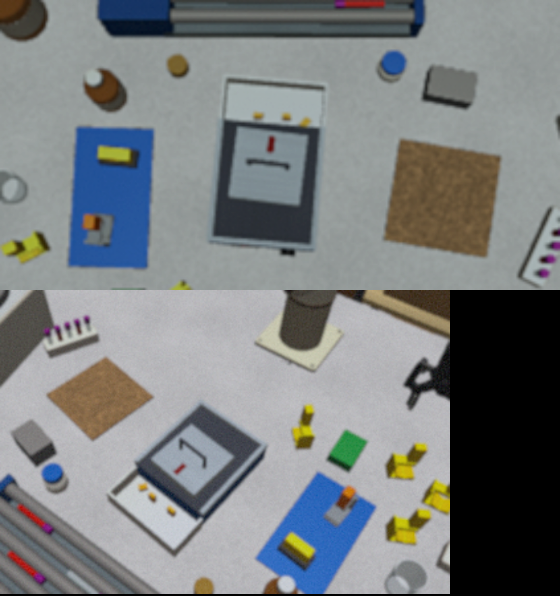

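The final view shows the lid square on the plate, three chips in the tray and both tools upright on the mat. The bystanders look to be in place and the arm is clear. Handing in.

```bash
python3 -c "
from h import *
print(bot.job_done()); st()"
```

```text
the job is handed in; nothing more can be done
None
the job is handed in; nothing more can be done
```

I did every step of the task and handed the job in at about 40 s on the robot's clock; no verdict was reported. I hooked the cover off onto the cork mat and wiped the three chips present into the catch tray in two passes. The cover then went back on the plate with the lifter, and both tools were returned to the blue mat.

| Last check (top and scene cameras) | Measured |
|---|---|
| Cover | Flat (slope about 0.003 or less), about 0.04 rad from square, about 6–9 mm fore and 2–3 mm sideways of the plate's middle |
| Chips | All three in the tray, at plate x of about 0.106–0.115 m and z below 0.03 m |
| Tools | Lifter and scraper upright on the mat by eye in the last picture; tilt not measured |
| Bystanders | In place by eye in the last picture; distances not measured |
| Arm | Clear of everything |

- **Camera disagreement:** the two cameras differ by about 3 mm on the cover's position along the plate's x, well inside the tolerance.
- **Chips on edge:** two of the chips look as if they stand on edge against the plate's front.
- **Chip moved by itself:** one chip in the tray shifted about 12–15 mm while the robot was elsewhere, and stayed in the tray.
- **Tool tilt:** the gripper drifted to about 0.15 rad from vertical during the run. On the second carry the cover hung about 0.06 rad off level, within the limit.

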